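# Zero the comparator, check a module and block it into the transit case

### The job

Zero the bench comparator on the white ceramic master block: set the block flat between the stop and the sprung spindle, let go so that the spring holds it against the stop, and press the zero button fully (never press it without the master in place). Put the master back on its wooden stand, set the loose module housing in the comparator in the same way, let go of it for a good second, then pack it upright in the middle bay of the transit case, lengthways and up against either end. Fill the gap left in the bay beside every housing in the case with one wood block down on the bay floor, so that nothing can shift, and leave the other things on the bench alone.

Things in the scene. Friction and masses are not known exactly. Their poses are not given: they have to be found in the camera images.
- gauge: bench comparator, fixed; origin at the underside of its steel base, x along the measuring axis from the stop to the gauge head, z up. Base 250 x 96 mm, top face 20 mm above the bench. The stop is a steel bar at x = -110 to -90 mm, 60 mm wide, standing 10 mm above the base. The grey gauge head is at x = +42 to +122 mm, 70 mm wide, its top 80 mm above the bench. Between them a sprung round-nosed spindle lies along x, centred 40 mm above the bench
- seat (a point): on the top face of the comparator base, centre of the place where a 100 mm long part sits when its -x end touches the stop (at gauge x = -40 mm); axes as the gauge. A part lies with its length along x, centred on y
- spindle (a joint): travel of the sprung spindle in m, 0 = fully out (tip at gauge x = -2 mm, i.e. 38 mm beyond the seat's centre), grows to 0.024 as it is pushed towards the head; 0.012 with a 100 mm part seated against the stop. Spring force 4.5 N at 0, 8 N at 0.012, 11.7 N at 0.024.
- spindle_tip (a point): the spindle's nose, 7 mm radius, 40 mm above the bench. As the free space between stop and tip is only 88 mm, a part is held just above the stop's top, pushed against the spindle to about 0.014, lowered behind the stop and let go; it can be lifted straight out with a firm grip (the nose drags a little on the end of the part)
- zero (a joint): travel of the zero button in m, 0 = up, 0.006 = fully pressed (5 N); counts as pressed from 0.0045
- zero_top (a point): centre of the top of the round grey zero button (radius 13 mm) on the gauge head, pressed straight down
- stand_top (a point): centre of the top face of the master's fixed dark wood stand, 130 (x) x 80 (y) x 12 mm tall, on the bench at the right
- master_c (a point): white ceramic master block, 100 (x) x 40 (y) x 30 mm tall, 0.47 kg; point at its centre, z up. It starts on its stand
- loose_c (a point): the housing to be checked, lying on the bench outside the case: module housing: beige cast body 100 (x) x 60 (y) x 30 mm tall with an aluminium cover 36 (x) x 28 (y) x 30 mm tall standing centred on it (60 mm tall in all); 0.35 kg. Point half-way up, 30 mm above its underside (level with the top of the body), z up, x along its length
- packed_a_c (a point): housing already in an outer bay of the case, near one end of it (may be absent): same module housing: beige cast body 100 (x) x 60 (y) x 30 mm tall with an aluminium cover 36 (x) x 28 (y) x 30 mm tall standing centred on it (60 mm tall in all); 0.35 kg. Point half-way up, 30 mm above its underside (level with the top of the body), z up, x along its length
- packed_b_c (a point): housing already in the other outer bay of the case, near the other end (may be absent): same module housing: beige cast body 100 (x) x 60 (y) x 30 mm tall with an aluminium cover 36 (x) x 28 (y) x 30 mm tall standing centred on it (60 mm tall in all); 0.35 kg. Point half-way up, 30 mm above its underside (level with the top of the body), z up, x along its length
- bay1 (a point): middle bay of the open grey transit case (fixed, at the left): point at the centre of the bay's floor, 6 mm above the bench; x along the bay, y across the bays, z up. The bay is 164 (x) x 66 (y) mm inside; the outer walls rise 30 mm above the bay floor and are 8 mm thick; the dividers rise 26 mm and are 8 mm thick. A 100 mm housing against one end leaves a 64 mm gap for a 52 mm block
- bay0 (a point): centre of the floor of the outer bay at y = -74 mm from the middle one, same size and axes
- bay2 (a point): centre of the floor of the outer bay at y = +74 mm from the middle one, same size and axes
- block0_c (a point): plain wood blocking piece, 52 (x) x 60 (y) x 60 mm tall, 0.11 kg; point at its centre, 30 mm above its underside. It is one of three equal blocks lying on the bench at the right
- block1_c (a point): plain wood blocking piece, 52 (x) x 60 (y) x 60 mm tall, 0.11 kg; point at its centre, 30 mm above its underside. It is one of three equal blocks lying on the bench at the right
- block2_c (a point): plain wood blocking piece, 52 (x) x 60 (y) x 60 mm tall, 0.11 kg; point at its centre, 30 mm above its underside. It is one of three equal blocks lying on the bench at the right
- spool: bystander: metal solder spool, 60 mm wide, 50 mm tall, origin under its centre
- jar: bystander: small jar, 52 mm wide, 70 mm tall, origin under its centre
- driver: bystander: screwdriver lying on the bench, 170 mm long
- cup: bystander: black cup, 64 mm wide, 80 mm tall, origin under its centre
There are look-alikes about, which are no part of the job. Leave any blue, purple or red look-alike of the part that bears block2_c alone.

How it is judged (in metres and radians):
On the way, in this order (a step that is already met when the one before it is completed fails the run):
1. the master block sits in the comparator against the stop, let go (x of master_c in the frame of seat between -0.003 and 0.003 m and y of master_c in the frame of seat between -0.012 and 0.012 m and z of master_c in the frame of seat between 0.012 and 0.018 m and angle between the x axis of master_c and the x axis of seat, either way round below 0.1 rad and angle between master_c's own z axis and vertical below 0.06 rad and value of joint spindle above 0.008 m and contact force between the fingers and master below 0.3 N), for 0.3 s.
2. the zero button is pressed with the master seated (all of step 1 and value of joint zero above 0.0045 m), for 0.05 s.
3. the loose housing sits in the comparator against the stop, let go (x of loose_c in the frame of seat between -0.003 and 0.003 m and y of loose_c in the frame of seat between -0.012 and 0.012 m and z of loose_c in the frame of seat between 0.027 and 0.033 m and angle between the x axis of loose_c and the x axis of seat, either way round below 0.1 rad and angle between loose_c's own z axis and vertical below 0.06 rad and value of joint spindle above 0.008 m and contact force between the fingers and loose below 0.3 N), for 0.5 s.
At the end, for the whole second after the job is handed in: checked housing upright on the floor of the middle bay (10 mm sideways, 37 mm along, 0.15 rad), packed housings still in their bays, each housing with a wood block down on the floor (5 mm) of its bay, master on its stand within 30 mm of the centre along x and y, all at rest (x of loose_c in the frame of bay1 between -0.037 and 0.037 m and y of loose_c in the frame of bay1 between -0.01 and 0.01 m and z of loose_c in the frame of bay1 between 0.025 and 0.035 m and angle between each of loose_c, packed_a_c, packed_b_c's own z axis and vertical below 0.1 rad and angle between the x axis of each of loose_c, packed_a_c, packed_b_c and the x axis of bay1, either way round below 0.15 rad and ((x of block0_c in the frame of bay1 between -0.08 and 0.08 m and y of block0_c in the frame of bay1 between -0.107 and 0.107 m and z of block0_c in the frame of bay1 between 0.025 and 0.035 m and y of block0_c in the frame of loose_c between -0.015 and 0.015 m and x of block0_c in the frame of loose_c between -0.095 and 0.095 m) or (x of block1_c in the frame of bay1 between -0.08 and 0.08 m and y of block1_c in the frame of bay1 between -0.107 and 0.107 m and z of block1_c in the frame of bay1 between 0.025 and 0.035 m and y of block1_c in the frame of loose_c between -0.015 and 0.015 m and x of block1_c in the frame of loose_c between -0.095 and 0.095 m) or (x of block2_c in the frame of bay1 between -0.08 and 0.08 m and y of block2_c in the frame of bay1 between -0.107 and 0.107 m and z of block2_c in the frame of bay1 between 0.025 and 0.035 m and y of block2_c in the frame of loose_c between -0.015 and 0.015 m and x of block2_c in the frame of loose_c between -0.095 and 0.095 m)) and x of packed_a_c in the frame of bay1 between -0.037 and 0.037 m and y of packed_a_c in the frame of bay1 between -0.085 and 0.085 m and z of packed_a_c in the frame of bay1 between 0.025 and 0.035 m and ((x of block0_c in the frame of bay1 between -0.08 and 0.08 m and y of block0_c in the frame of bay1 between -0.107 and 0.107 m and z of block0_c in the frame of bay1 between 0.025 and 0.035 m and y of block0_c in the frame of packed_a_c between -0.015 and 0.015 m and x of block0_c in the frame of packed_a_c between -0.095 and 0.095 m) or (x of block1_c in the frame of bay1 between -0.08 and 0.08 m and y of block1_c in the frame of bay1 between -0.107 and 0.107 m and z of block1_c in the frame of bay1 between 0.025 and 0.035 m and y of block1_c in the frame of packed_a_c between -0.015 and 0.015 m and x of block1_c in the frame of packed_a_c between -0.095 and 0.095 m) or (x of block2_c in the frame of bay1 between -0.08 and 0.08 m and y of block2_c in the frame of bay1 between -0.107 and 0.107 m and z of block2_c in the frame of bay1 between 0.025 and 0.035 m and y of block2_c in the frame of packed_a_c between -0.015 and 0.015 m and x of block2_c in the frame of packed_a_c between -0.095 and 0.095 m)) and x of packed_b_c in the frame of bay1 between -0.037 and 0.037 m and y of packed_b_c in the frame of bay1 between -0.085 and 0.085 m and z of packed_b_c in the frame of bay1 between 0.025 and 0.035 m and ((x of block0_c in the frame of bay1 between -0.08 and 0.08 m and y of block0_c in the frame of bay1 between -0.107 and 0.107 m and z of block0_c in the frame of bay1 between 0.025 and 0.035 m and y of block0_c in the frame of packed_b_c between -0.015 and 0.015 m and x of block0_c in the frame of packed_b_c between -0.095 and 0.095 m) or (x of block1_c in the frame of bay1 between -0.08 and 0.08 m and y of block1_c in the frame of bay1 between -0.107 and 0.107 m and z of block1_c in the frame of bay1 between 0.025 and 0.035 m and y of block1_c in the frame of packed_b_c between -0.015 and 0.015 m and x of block1_c in the frame of packed_b_c between -0.095 and 0.095 m) or (x of block2_c in the frame of bay1 between -0.08 and 0.08 m and y of block2_c in the frame of bay1 between -0.107 and 0.107 m and z of block2_c in the frame of bay1 between 0.025 and 0.035 m and y of block2_c in the frame of packed_b_c between -0.015 and 0.015 m and x of block2_c in the frame of packed_b_c between -0.095 and 0.095 m)) and x of master_c in the frame of stand_top between -0.03 and 0.03 m and y of master_c in the frame of stand_top between -0.03 and 0.03 m and z of master_c in the frame of stand_top between 0.011 and 0.019 m and linear speed of each of loose, master, block0, block1, block2 below 0.02 m/s); the robot touches nothing.
It fails at once if a bystander (spool, jar, screwdriver, cup) is shifted by more than 40 mm (distance of any of spool, jar, driver, cup from where it was at the start of the episode above 0.04 m).
It fails at once if the zero button is pressed without the master block in the comparator (value of joint zero above 0.003 m and horizontal distance between master_c and seat above 0.015 m).
Of packed_a, packed_b only 1 to 2 are there at a start; the rules pass over those that are not, and their reading is None.
At some moment in a run one of loose, block0, block1, block2 may be knocked a few centimetres aside while the robot is not near it.
It also fails if it takes over 210 s, if anything falls off the work surface, if the arm or the gripper's body presses on something with over 40 N, if the wrist force passes 120 N, or if a joint passes its speed limit or range.

### The arm

A 6-joint arm with a two-finger parallel gripper is mounted at the origin on the work surface. World frame = base frame: x ahead of the robot, y to its left, z up, the work surface at z = 0. Lengths are in m, angles in degrees, forces in N, time in s.
With the tool pointing down it reaches from about 0.375 to 0.825 m from the base axis. Payload 5.5 kg.
Tool frame: the origin (TCP) lies at the very end of the fingers, on their centre line; the grasp point (between the pads) lies 19 mm behind it; z points along the fingers, y is the line along which they close (so a half turn about z gives the same grasp; the last joint's range is limited). The gripper opens to 85 mm and grips with 20 to 120 N. Pads are 22 mm wide; open, the fingers measure 114 mm over their backs; the gripper's body (76 mm by 85 mm) begins 54 mm behind the grasp point. The pads swing forward as they close: fully open they stand 13 mm farther back than shut.
Start: joints at [67.838, 17.962, -2.699, 69.339, 0, 90], TCP at [0.226, 0.556, 0.231] pointing down, gripper open.
Joint ranges: [-152.73, 152.73], [-39.44, 99.34], [-58.76, 71.6], [-118.89, 123.64], [-81.53, 83.1], [-180, 180]. Speed limits (degrees/s): [136.94, 136.94, 172.46, 180, 180, 180].

### API

Orientations are given as [roll, pitch, yaw] about the fixed x, y, z axes, in that order (R = Rz(yaw) Ry(pitch) Rx(roll)).
In Python, from cell import r, optics gives the robot as it stands.
- The arm moves only by the shell command python3 -m pendant 'ROWS'. ROWS is JSON, one flat list of numbers, 5 for each row, row after row: the shift along the tool's x, y, z as a fraction of full scale, then the turn about the tool's z as a fraction of full scale, then the opening, from 0 (shut) to 1 (fully open). In form: [dx, dy, dz, twist, grip, dx, dy, dz, twist, grip, ...]. A call has exactly 5 rows; each row shifts and turns the commanded pose from where the row before left it, along the tool's axes as they then stand; what a row does not reach is not made up. Full scale, the value 1, is 0.05 m for a shift and 0.08 rad for a turn. A row lasts 1/8 s, in which the tool goes at most 62.5 mm and 10.7 degrees, less where a joint would pass 70% of its speed; a pose out of reach is approached as far as the arm can. A call with a number of a shift or a turn outside -1 to 1 is refused whole. A call with a gripper value outside its range is refused whole. The fingers move at their own pace and stop on an object; the grip force is fixed at half the most. Time passes only in rows, so rows that do not move let the fingers close, or fill a call up. It gives the time, the measured TCP pose, the force, the opening and the grip force at its end, in the units of the state.
- r.get_state(): the state, without advancing time (a new reading comes with each control period).
- optics.snapshot(name): name is "scene" or "top" or "wrist"; returns the picture (480x640x3 uint8, red, green, blue); there is no depth.
- optics.camera_info(name): a dict with "mtx" (3x3 intrinsics, pixels), "R" (3x3) and "t" (3): a world point X has camera coordinates R X + t. Camera axes: x right, y down, z forward; pixel columns grow to the right and rows downward; lengths in m; the calibration is good to about 2 mm. The wrist camera is an equidistant fisheye: a pixel r from the principal point sees the ray r / f radians off the axis. A picture is of the moment at which its call begins: read the wrist's pose just before it. camera_info takes no time and is no camera call; for the wrist camera it gives the pose at the moment of the call.
- r.sign_off(): hands the job in; it is judged then, once.
The state is a dict: "time": time; "joints": joint angles; "joint_velocities": joint speeds; "tau": joint torques, N m; "tcp_pos": TCP position; "eef_rot": TCP orientation; "ft_force": force on the tool from outside, world axes, zero at the start; "wrist_torque": the same for the moment, N m; "width": finger opening in m; "grasp_force": force on a finger pad.
Only numpy, scipy, OpenCV 4.12 (cv2) and the standard library are available. Lean on these libraries where they do the work, as an engineer would, in place of code of your own. Each camera call takes 0.05 s, during which the arm holds its last target. There are 200 camera calls.

## Working session

There is one attempt and no reset: what is moved stays moved. The work goes in short steps, Python scripts to look and compute and a shell command to move; the robot and the scene stay as the last step left them, time stands still between calls to the robot, and variables do not carry over. Pictures are saved under pics/ and viewed, at most 14 in all, crops included, and the job is handed in when it is done.

```bash
ls; mkdir -p pics; python3 - <<'E'
from cell import r, optics
import cv2,json
print(r.get_state())
for n in("scene","top"):
    im=optics.snapshot(n); cv2.imwrite(f"pics/{n}0.png",im[:,:,::-1])
    print(n,optics.camera_info(n))
print(optics.camera_info("wrist"))
E
```

```text
pics
{'time': 0.0, 'joints': array([ 6.78377892e+01,  1.80017725e+01, -2.75662149e+00,  6.93367928e+01,
        5.78783808e-04,  9.00009796e+01]), 'joint_velocities': array([ 0.0807814 , -0.01836092,  0.01732901, -0.00167729, -0.03387573,
        0.00438628]), 'tau': array([ 3.21383068e-04, -5.39595938e+01,  3.39747441e+01,  1.91014633e-02,
       -7.52464825e-05,  2.52257351e-06]), 'tcp_pos': array([0.226118  , 0.55514042, 0.23044152]), 'eef_rot': array([-1.79904813e+02, -5.77155623e-04,  1.57836809e+02]), 'ft_force': array([ 0.78864168,  0.53453104, -0.32811953]), 'wrist_torque': array([-0.03988987,  0.02131301, -0.01135717]), 'grasp_force': 0.0, 'width': 0.08534548805291244}
scene {'mtx': array([[616.32448493,   0.        , 317.70309618],
       [  0.        , 616.32448493, 240.93099589],
       [  0.        ,   0.        ,   1.        ]]), 'R': array([[-0.70243651,  0.711458  , -0.02025993],
       [ 0.53570655,  0.50974355, -0.67318646],
       [-0.46861652, -0.48372413, -0.73919519]]), 't': array([ 0.35945022, -0.16515949,  1.83269638])}
top {'mtx': array([[501.83172668,   0.        , 327.73768768],
       [  0.        , 501.83172668, 238.78599759],
       [  0.        ,   0.        ,   1.        ]]), 'R': array([[-0.02342345, -0.99948803, -0.02179478],
       [-0.98360369,  0.02693963, -0.17832002],
       [ 0.17881587,  0.01726055, -0.98373114]]), 't': array([-0.01434678,  0.47538192,  1.18677017])}
{'mtx': array([[371.64829954,   0.        , 319.73861539],
       [  0.        , 371.64829954, 243.62712342],
       [  0.        ,   0.        ,   1.        ]]), 'R': array([[ 0.37726454,  0.926103  , -0.00217001],
       [ 0.88256075, -0.35881481,  0.30387244],
       [ 0.28063854, -0.11655546, -0.95271026]]), 't': array([-0.59870872, -0.03944728,  0.38083297])}
```

View pics/top0.png

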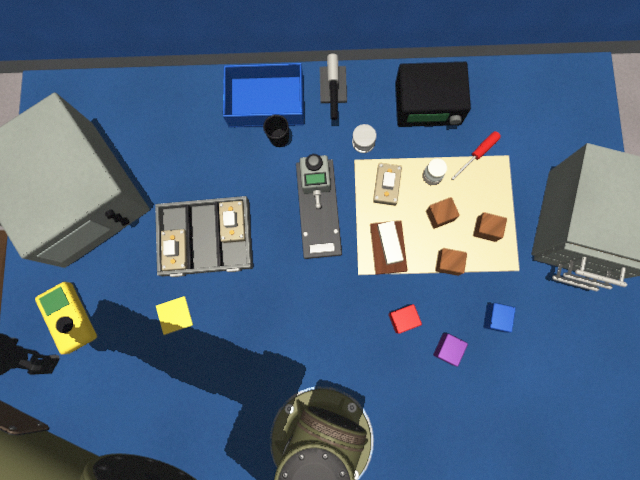

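View pics/scene0.png

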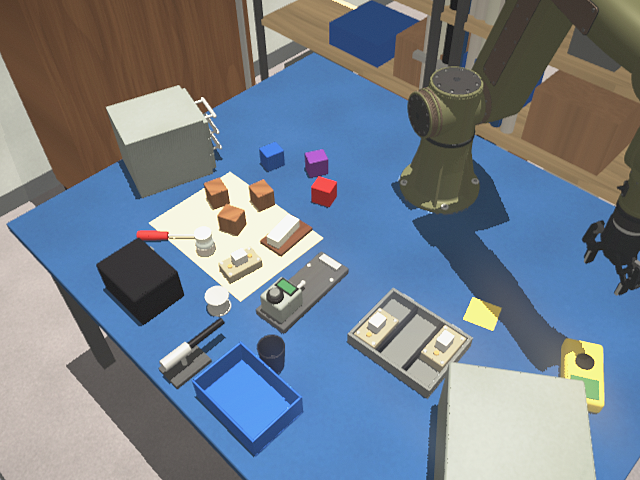

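The top view shows the case centred near (203,235) with housings at (232,222) and (172,250). The gauge is at (318,205), with its button at (314,161) and its stop at (322,248). The master is on its stand at (389,245), the loose housing at (388,183), and the wood blocks at (443,212), (491,226) and (453,262). The scene view agrees. Next I'll measure them by colour masks.

```bash
cat > h.py <<'E'
import numpy as np, cv2
from cell import r, optics
def info(n):
    c=optics.camera_info(n); return c["mtx"],c["R"],c["t"]
def ray(n,uv,c=None):
    K,R,t=c or info(n); uv=np.atleast_2d(np.float64(uv))
    p=(uv-K[:2,2])/[K[0,0],K[1,1]]
    if n=="wrist":
        th=np.linalg.norm(p,axis=1,keepdims=True); d=np.hstack([p*np.sinc(th/np.pi)/1.0,np.cos(th)])
    else: d=np.hstack([p,np.ones((len(p),1))])
    return -R.T@t, d@R
def onplane(n,uv,z,c=None):
    o,d=ray(n,uv,c); return (o+d*((z-o[2])/d[:,2:]))[:,:2]
def proj(n,X,c=None):
    K,R,t=c or info(n); q=np.atleast_2d(X)@R.T+t
    if n=="wrist":
        rr=np.linalg.norm(q[:,:2],axis=1,keepdims=True); p=q[:,:2]/rr*np.arctan2(rr,q[:,2:])
    else: p=q[:,:2]/q[:,2:]
    return p*[K[0,0],K[1,1]]+K[:2,2]
def blobs(m,amin=60,amax=1e5):
    cs,_=cv2.findContours(m.astype(np.uint8),cv2.RETR_EXTERNAL,cv2.CHAIN_APPROX_NONE)
    return [c for c in cs if amin<cv2.contourArea(c)<amax]
def rect(n,c,z,cam=None):
    "world min-area rect of a contour on plane z: centre, (long,short), angle of long axis deg"
    w=onplane(n,c[:,0,:],z,cam); (x,y),(a,b),th=cv2.minAreaRect((w*1000).astype(np.float32))
    if a<b:a,b,th=b,a,th+90
    return np.round([x,y,a,b],1),round((th+90)%180-90,1)
E
python3 - <<'E'
from h import *
im=cv2.imread("pics/top0.png"); hsv=cv2.cvtColor(im,cv2.COLOR_BGR2HSV)
H,S,V=cv2.split(hsv); 
roi=np.zeros(H.shape,bool); roi[120:290,140:530]=1
def show(nm,m,z,amin=60):
    for c in blobs(m&roi,amin):
        M=c.mean(0)[0]; print(nm,M.round(0),cv2.contourArea(c),*rect("top",c,z))
for p in [(390,243),(388,180),(388,197),(443,212),(376,235),(203,235),(320,220),(232,230),(229,218),(360,170),(321,248),(321,256)]: print(p,hsv[p[1],p[0]])
show("white",(V>215)&(S<25),.042)
show("wood",(H<16)&(S>110)&(V>40)&(V<230),.06,150)
show("grey",(S<60)&(V<140)&(V>50),.02,300)
sc=cv2.resize(im[140:280,150:350],None,fx=4,fy=4,interpolation=cv2.INTER_CUBIC); cv2.imwrite("pics/c1.png",sc)
E
```

```text
(390, 243) [ 26   7 254]
(388, 180) [ 23   8 250]
(388, 197) [ 19  66 218]
(443, 212) [ 13 153 180]
(376, 235) [ 10 149 130]
(203, 235) [ 24  16 155]
(320, 220) [  8   9 108]
(232, 230) [ 22 124 242]
(229, 218) [ 25   6 252]
(360, 170) [ 25  50 250]
(321, 248) [ 19   8 247]
(321, 256) [30  8 67]
white [321. 247.] 149.5 [454.2 -10.4  57.5  18.4] -86.3
white [169. 247.] 124.5 [465.1 365.9  35.3  27.2] 2.0
white [390. 242.] 563.0 [ 464.2 -178.4   98.8   37.7] 10.7
white [228. 218.] 123.0 [535.3 219.8  33.7  25. ] 0.6
white [389. 179.] 118.5 [ 623.4 -182.1   34.2   26.1] -8.6
white [437. 167.] 228.0 [ 650.1 -304.2   45.    41.8] 88.2
white [364. 135.] 322.0 [ 740.6 -126.1   53.7   53.3] -1.9
wood [451. 261.] 600.0 [ 409.  -319.2   65.9   57.5] 77.6
wood [389. 249.] 686.0 [ 447.9 -171.6  122.9   74.9] 3.8
wood [490. 227.] 649.5 [ 490.7 -417.9   68.4   62.7] 73.9
wood [442. 212.] 579.0 [ 529.5 -306.    69.7   55.5] -69.6
grey [192. 228.] 631.5 [498.  292.8 225.3 169.2] -86.5
grey [318. 205.] 2777.5 [562.3  -3.1 256.4  95.2] 4.0
```

View pics/c1.png

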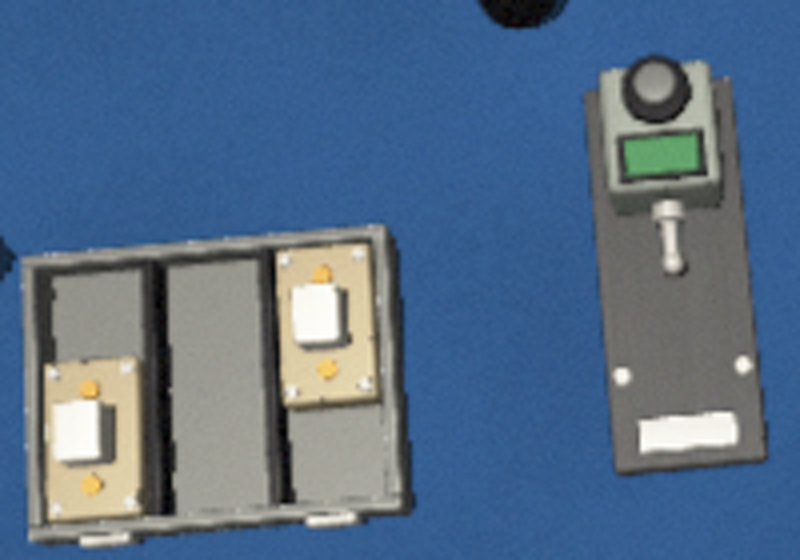

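Crop pixels map back as /4 + (150,140). In the crop the case rim corners are (25,260), (385,225), (410,510) and (30,540). The gauge base spans (585,95) to (765,460), the stop is the white bar at (688,432), and the button is at (655,85). Both packed housings are present. I'll compute the frames and turn the wrist meanwhile.

```bash
cat >> h.py <<'E'
def go(tx,ty,tz,yaw):
    "tool-axis shifts (units of 0.05 m) after first turning to yaw; twist units 0.08 rad"
    s=r.get_state(); p=s["tcp_pos"]; y=s["eef_rot"][2]; dy=(yaw-y+180)%360-180
    a=np.radians(yaw); d=np.array([tx,ty,tz])-p
    print("tcp",p.round(4),"yaw",round(y,1),"twist total",round(-np.radians(dy)/.08,2),"shift total", np.round([(np.cos(a)*d[0]+np.sin(a)*d[1])/.05,(np.sin(a)*d[0]-np.cos(a)*d[1])/.05,-d[2]/.05],2))
E
T='[0,0,0,1,1,0,0,0,1,1,0,0,0,1,1,0,0,0,1,1,0,0,0,1,1]'
python3 -m pendant '[0,0,0,1,1,0,0,0,1,1,0,0,0,1,1,0,0,0,1,1,0,0,0,1,1]'
python3 -m pendant '[0,0,0,1,1,0,0,0,1,1,0,0,0,1,1,0,0,0,1,1,0,0,0,1,1]'
python3 -m pendant '[0,0,0,1,1,0,0,0,1,1,0,0,0,1,1,0,0,0,1,1,0,0,0,1,1]'
python3 -m pendant '[0,0,0,1,1,0,0,0,1,1,0,0,0,1,1,0,0,0,1,1,0,0,0,1,1]'
python3 -m pendant '[0,0,0,1,1,0,0,0,1,1,0,0,0,1,1,0,0,0,1,1,0,0,0,1,1]'
python3 -m pendant '[0,0,0,1,1,0,0,0,1,1,0,0,0,1,1,0,0,0,1,1,0,0,0,1,1]'
python3 -m pendant '[0,0,0,1,1,0,0,0,1,1,0,0,0,0,1,0,0,0,0,1,0,0,0,0,1]'
python3 - <<'E'
from h import *
print(r.get_state()["joints"].round(1), r.get_state()["eef_rot"])
im=cv2.imread("pics/top0.png"); hsv=cv2.cvtColor(im,cv2.COLOR_BGR2HSV); H,S,V=cv2.split(hsv)
w=(V>215)&(S<25); 
def at(m,u,v,z):
    for c in blobs(m,60):
        if cv2.pointPolygonTest(c,(u,v),False)>=0: print((u,v),z,*rect("top",c,z))
at(w,321,248,.03); at(w,390,242,.042)
for u,v in((169,247),(228,218),(389,179)): at(w,u,v,.06)
be=(H>14)&(H<30)&(S>30)&(V>120)
cr=lambda L:np.float64(L)/4+[150,140]
case=cr([(25,260),(385,225),(410,510),(30,540)]); W=onplane("top",case,.036)*1000; print("case",W.round(1),W.mean(0).round(1)); print(np.linalg.norm(np.roll(W,-1,0)-W,axis=1).round(1), [np.degrees(np.arctan2(*(a-b)[::-1])).round(1) for a,b in((W[0],W[3]),(W[1],W[2]),(W[0],W[1]),(W[3],W[2]))])
g=onplane("top",cr([(585,95),(732,77),(765,460),(618,474)]),.02)*1000; print("gauge",g.round(1),g.mean(0).round(1),np.linalg.norm(np.roll(g,-1,0)-g,axis=1).round(1),[np.degrees(np.arctan2(*(a-b)[::-1])).round(1) for a,b in((g[0],g[3]),(g[1],g[2]),(g[0],g[1]),(g[3],g[2]))])
print("button",onplane("top",cr([(656,83)]),.09)*1000,"spindle",onplane("top",cr([(674,268),(667,208)]),.044)*1000)
go(.464,-.178,.2,10.7)
E
```

```text
time: 0.72
tcp_pos: [0.2262, 0.5554, 0.2308]
eef_rot: [-179.9, 0.0, 134.8]
ft_force: [0.5, 0.3, 0.1]
width: 0.0853
grasp_force: 0.0
time: 1.35
tcp_pos: [0.2262, 0.5553, 0.2308]
eef_rot: [-180.0, 0.0, 111.8]
ft_force: [0.1, 0.5, -0.0]
width: 0.0857
grasp_force: 0.0
time: 1.98
tcp_pos: [0.2262, 0.5553, 0.2308]
eef_rot: [-180.0, 0.1, 88.9]
ft_force: [-0.3, -0.2, 0.1]
width: 0.0854
grasp_force: 0.0
time: 2.6
tcp_pos: [0.233, 0.5525, 0.2308]
eef_rot: [-179.6, 0.1, 66.9]
ft_force: [-0.3, 0.5, 1.5]
width: 0.0854
grasp_force: 0.0
time: 3.22
tcp_pos: [0.3229, 0.4987, 0.2309]
eef_rot: [-174.4, 1.1, 54.0]
ft_force: [0.1, -0.2, -0.3]
width: 0.0852
grasp_force: 0.0
time: 3.85
tcp_pos: [0.3971, 0.4273, 0.2312]
eef_rot: [-169.7, 4.2, 41.4]
ft_force: [-1.1, 0.1, -0.9]
width: 0.0854
grasp_force: 0.0
time: 4.47
tcp_pos: [0.4211, 0.3959, 0.2318]
eef_rot: [-168.1, 5.8, 36.5]
ft_force: [-0.1, 0.5, -0.1]
width: 0.0854
grasp_force: 0.0
[ 36.5  20.4  -0.5  75.   11.9 179.9] [-168.12225799    5.82810524   36.52846128]
(321, 248) 0.03 [456.2 -10.1  58.   18.6] -86.3
(390, 242) 0.042 [ 464.2 -178.4   98.8   37.7] 10.7
(169, 247) 0.06 [462.  359.8  34.8  26.8] 2.0
(228, 218) 0.06 [531.1 215.8  33.2  24.6] 0.6
(389, 179) 0.06 [ 617.9 -180.1   33.7   25.7] -8.6
case [[574.1 402.5]
 [590.2 175.7]
 [409.7 159.4]
 [397.4 392.7]] [492.8 282.6]
[227.4 181.2 233.7 177. ] [np.float64(3.2), np.float64(5.2), np.float64(94.0), np.float64(93.0)]
gauge [[677.   50.3]
 [686.2 -44.4]
 [437.2 -58.6]
 [430.9  32.8]] [557.8  -5. ] [ 95.1 249.4  91.6 246.8] [np.float64(4.1), np.float64(3.3), np.float64(95.5), np.float64(94.0)]
button [[659.29952569   1.54173657]] spindle [[555.20335705  -5.43829686]
 [593.7235357   -1.85309352]]
tcp [0.4211 0.3959 0.2318] yaw 36.5 twist total 5.63 shift total [-1.29 11.44  0.64]
```

The last joint ran into its limit, since j6 = j1 + 180 − yaw. I'll turn back the other way and use yaws near 180 from here on.

```bash

python3 -m pendant '[0,0,0,-1,1,0,0,0,-1,1,0,0,0,-1,1,0,0,0,-1,1,0,0,0,-1,1]'
python3 -m pendant '[0,0,0,-1,1,0,0,0,-1,1,0,0,0,-1,1,0,0,0,-1,1,0,0,0,-1,1]'
python3 -m pendant '[0,0,0,-1,1,0,0,0,-1,1,0,0,0,-1,1,0,0,0,-1,1,0,0,0,-1,1]'
python3 -m pendant '[0,0,0,-1,1,0,0,0,-1,1,0,0,0,-1,1,0,0,0,-1,1,0,0,0,-1,1]'
```

```text
time: 5.1
tcp_pos: [0.4211, 0.396, 0.2319]
eef_rot: [-166.8, 0.7, 59.1]
ft_force: [-0.5, -0.2, -0.3]
width: 0.0851
grasp_force: 0.0
time: 5.72
tcp_pos: [0.4211, 0.396, 0.2319]
eef_rot: [-167.5, -4.4, 81.4]
ft_force: [0.6, -0.3, 0.6]
width: 0.0855
grasp_force: 0.0
time: 6.35
tcp_pos: [0.4211, 0.396, 0.2319]
eef_rot: [-170.2, -8.9, 104.1]
ft_force: [-0.3, -0.4, 0.0]
width: 0.0853
grasp_force: 0.0
time: 6.98
tcp_pos: [0.4211, 0.396, 0.2319]
eef_rot: [-174.4, -12.0, 127.2]
ft_force: [0.1, 0.7, 0.2]
width: 0.0853
grasp_force: 0.0
```

The tilt of about 13° persists, so I have to undo it. Measured, j2−j3+j4=90 means vertical. The tool's horizontal lean points to 152°. At azimuth −28° that lean is purely "inward", so pushing past the outer reach there should swing it back out.

```bash
cat >> h.py <<'E'
from scipy.spatial.transform import Rotation as Ro
def st():
    s=r.get_state(); R=Ro.from_euler("xyz",s["eef_rot"],degrees=True).as_matrix(); z=R[:,2]; p=s["tcp_pos"]
    print("t",round(s["time"],1),"j",s["joints"].round(1),"tcp",p.round(4),"yaw",s["eef_rot"][2].round(1),"tilt",np.degrees(np.arccos(-z[2])).round(2),"dir",np.degrees(np.arctan2(z[1],z[0])).round(1),"az",np.degrees(np.arctan2(p[1],p[0])).round(1))
    return s,R
def go3(t):
    s,R=st(); print("tool shift",(R.T@(np.array(t)-s["tcp_pos"])/.05).round(2))
E
python3 - <<'E'
from h import *
go3([.62,-.324,.24])
E
```

```text
t 7.0 j [36.5 20.4 -0.5 75.  11.9 88.1] tcp [0.4211 0.396  0.2319] yaw 127.2 tilt 13.2 dir 152.3 az 43.2
tool shift [-13.54  -5.8   -2.49]
```

```bash

python3 -m pendant '[-0.9,-0.39,-0.17,0,1,-0.9,-0.39,-0.17,0,1,-0.9,-0.39,-0.17,0,1,-0.9,-0.39,-0.17,0,1,-0.9,-0.39,-0.17,0,1]'
python3 -m pendant '[-0.9,-0.39,-0.17,0,1,-0.9,-0.39,-0.17,0,1,-0.9,-0.39,-0.17,0,1,-0.9,-0.39,-0.17,0,1,-0.9,-0.39,-0.17,0,1]'
python3 -m pendant '[-0.9,-0.39,-0.17,0,1,-0.9,-0.39,-0.17,0,1,-0.9,-0.39,-0.17,0,1,-0.9,-0.39,-0.17,0,1,-0.9,-0.39,-0.17,0,1]'
python3 - <<'E'
from h import *
go3([.797,-.417,.24])
E
```

```text
time: 7.6
tcp_pos: [0.4863, 0.1543, 0.236]
eef_rot: [-174.4, -12.0, 127.0]
ft_force: [0.3, -0.3, 0.3]
width: 0.0854
grasp_force: 0.0
time: 8.22
tcp_pos: [0.5511, -0.0861, 0.24]
eef_rot: [-174.4, -12.0, 127.0]
ft_force: [0.4, 0.7, 0.8]
width: 0.0856
grasp_force: 0.0
time: 8.85
tcp_pos: [0.6159, -0.3263, 0.2439]
eef_rot: [-174.4, -11.9, 127.0]
ft_force: [1.3, 0.0, 0.8]
width: 0.0852
grasp_force: 0.0
t 8.8 j [-27.9  43.1  37.4  97.4  -0.   24.5] tcp [ 0.6159 -0.3263  0.2439] yaw 127.0 tilt 13.17 dir 152.3 az -27.9
tool shift [-3.57  1.73 -0.85]
```

```bash

python3 -m pendant '[-0.7,0.34,-0.17,0,1,-0.7,0.34,-0.17,0,1,-0.7,0.34,-0.17,0,1,-0.35,0.17,-0.08,0,1,-0.35,0.17,-0.08,0,1]'
python3 -c 'from h import *
go3([.86,-.455,.24])'
```

```text
time: 9.48
tcp_pos: [0.6147, -0.3214, 0.2969]
eef_rot: [-171.1, -18.5, 126.1]
ft_force: [0.1, 0.4, 0.0]
width: 0.0852
grasp_force: 0.0
t 9.5 j [-27.6  58.4  71.5 123.6   0.   24.8] tcp [ 0.6147 -0.3214  0.2969] yaw 126.1 tilt 20.45 dir 152.3 az -27.6
tool shift [-5.15  2.28 -0.89]
```

```bash

python3 -m pendant '[0.7,-0.34,0,0,1,0.7,-0.34,0,0,1,0,0,0,0,1,0,0,0,0,1,0,0,0,0,1]' >/dev/null
python3 -c 'from h import *
st()'
python3 -m pendant '[0.7,-0.34,0,0,1,0.7,-0.34,0,0,1,0.7,-0.34,0,0,1,0,0,0,0,1,0,0,0,0,1]' >/dev/null
python3 -c 'from h import *
st()'
python3 -m pendant '[0,0,-0.9,0,1,0,0,-0.9,0,1,0,0,-0.9,0,1,0,0,0,0,1,0,0,0,0,1]' >/dev/null
python3 -c 'from h import *
st()'
```

```text
t 10.1 j [-27.8  43.   45.1 112.4  -0.   24.7] tcp [ 0.5592 -0.2945  0.3218] yaw 126.1 tilt 20.35 dir 152.3 az -27.8
t 10.7 j [-2.800e+01  2.740e+01  2.410e+01  1.071e+02 -1.000e-01  2.450e+01] tcp [ 0.4615 -0.2459  0.3622] yaw 126.1 tilt 20.39 dir 152.2 az -28.1
t 11.3 j [-2.800e+01  3.420e+01  4.890e+01  1.236e+02 -1.000e-01  2.450e+01] tcp [ 0.4855 -0.2585  0.4614] yaw 126.3 tilt 18.88 dir 152.3 az -28.0
```

Raising the arm against the J4 limit reduces the tilt, so I'll keep going up.

```bash

python3 -m pendant '[0,0,-0.5,0,1,0,0,-0.5,0,1,0,0,-0.5,0,1,0,0,-0.5,0,1,0,0,-0.5,0,1]' >/dev/null
python3 -c 'from h import *
go3([.53,-.28,.6])'
```

```text
t 12.0 j [-2.800e+01  3.010e+01  5.020e+01  1.236e+02 -1.000e-01  2.450e+01] tcp [ 0.4775 -0.2541  0.5062] yaw 126.9 tilt 13.53 dir 152.4 az -28.0
tool shift [-0.62  0.32 -2.1 ]
```

```bash

python3 -m pendant '[0,0,-0.5,0,1,0,0,-0.5,0,1,0,0,-0.5,0,1,0,0,-0.5,0,1,0,0,-0.5,0,1]' >/dev/null
python3 -c 'from h import *
st()'
python3 -m pendant '[0,0,-0.5,0,1,0,0,-0.5,0,1,0,0,-0.5,0,1,0,0,-0.5,0,1,0,0,-0.5,0,1]' >/dev/null
python3 -c 'from h import *
st()'
```

```text
t 12.6 j [-2.800e+01  2.590e+01  5.100e+01  1.236e+02 -1.000e-01  2.450e+01] tcp [ 0.4646 -0.2471  0.5489] yaw 127.3 tilt 8.58 dir 152.6 az -28.0
t 13.2 j [-2.790e+01  2.160e+01  5.160e+01  1.236e+02 -1.000e-01  2.450e+01] tcp [ 0.4476 -0.238   0.5913] yaw 127.5 tilt 3.6 dir 153.4 az -28.0
```

```bash

python3 -m pendant '[0,0,-0.5,0,1,0,0,-0.5,0,1,0,0,-0.5,0,1,0,0,-0.3,0,1,0,0,0,0,1]' >/dev/null
python3 -c 'from h import *
st()'
```

```text
t 13.8 j [-2.790e+01  1.850e+01  5.200e+01  1.236e+02 -1.000e-01  2.450e+01] tcp [ 0.4329 -0.2301  0.6213] yaw 127.5 tilt 0.09 dir -126.8 az -28.0
```

The tilt is gone (0.09°). Now I'll turn to yaw 190.7 and move above the master.

```bash

python3 -m pendant '[0,0,1,0,1,0,0,1,0,1,0,0,1,0,1,0,0,1,0,1,0,0,1,-1,1]' >/dev/null
python3 -m pendant '[0,0,1,-1,1,0,0,0,-1,1,0,0,0,-1,1,0,0,0,-1,1,0,0,0,-1,1]' >/dev/null
python3 -m pendant '[0,0,0,-1,1,0,0,0,-1,1,0,0,0,-1,1,0,0,0,-1,1,0,0,0,-1,1]' >/dev/null
python3 -m pendant '[0,0,0,-1,1,0,0,0,-1,1,0,0,0,-0.8,1,0,0,0,0,1,0,0,0,0,1]' >/dev/null
python3 - <<'E'
from h import *
st(); go(.464,-.178,.2,190.7)
im=optics.snapshot("wrist"); cv2.imwrite("pics/w1.png",im[:,:,::-1])
c=info("wrist"); print(-c[1].T@c[2], proj("wrist",[[.464,-.178,.042]],c))
E
```

```text
t 16.4 j [-28.    4.9  -6.8  78.4  -0.1 -38.7] tcp [ 0.4328 -0.2305  0.324 ] yaw -169.3 tilt 0.17 dir -175.9 az -28.0
tcp [ 0.4328 -0.2305  0.324 ] yaw -169.3 twist total 0.01 shift total [-0.81  0.92  2.48]
[ 0.35642308 -0.24503893  0.4673325 ] [[358.33415912 230.78840825]]
```

View pics/w1.png

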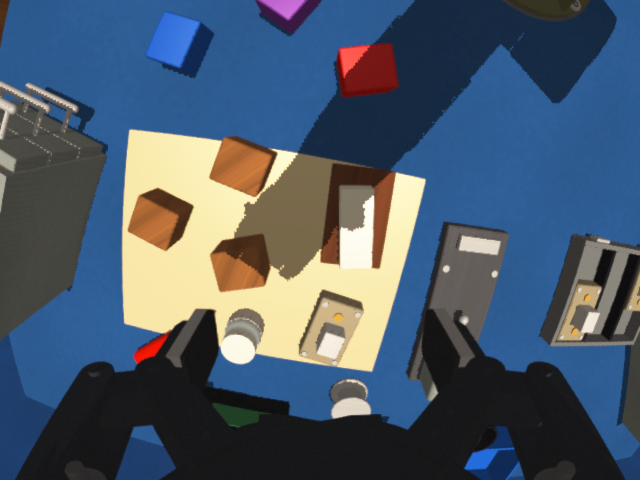

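The wrist view shows the master at about (357,226), aligned with the tool. The wood blocks are at (243,165), (160,218) and (241,263), the loose housing at (331,330), and the gauge stop at (479,244). The predicted master position (358,231) agrees to within about 5 mm, so I'll go down and check once more on the way.

```bash

python3 -m pendant '[-0.8,0.9,0,0,1,0,0,1,0,1,0,0,1,0,1,0,0,1,0,1,0,0,0.5,0,1]' >/dev/null
python3 - <<'E'
from h import *
c=info("wrist"); im=optics.snapshot("wrist")[:,:,::-1].copy(); cv2.imwrite("pics/w2.png",im)
st(); go(.464,-.178,.019,190.7)
E
```

```text
t 17.1 j [-21.1  10.2 -24.6  55.8  -0.1 -31.8] tcp [ 0.4605 -0.1778  0.1443] yaw -169.2 tilt 0.5 dir 167.7 az -21.1
tcp [ 0.4605 -0.1778  0.1443] yaw -169.2 twist total 0.01 shift total [-0.07 -0.02  2.51]
```

View pics/w2.png

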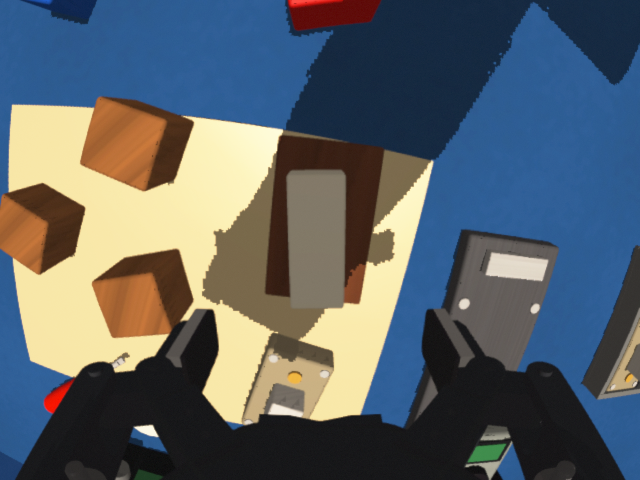

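The master's top face has its corners at (288,170), (346,170), (344,306) and (291,308), centred between the fingers.

```bash

python3 - <<'E'
from h import *
c=info("wrist")
m=onplane("wrist",[(288,170),(346,170),(344,306),(291,308)],.042,c)*1000; print(m.round(1),m.mean(0).round(1))
s=onplane("wrist",[(488,252),(548,263),(544,284),(484,276)],.03,c)*1000; print("stop",s.round(1),s.mean(0).round(1))
b=onplane("wrist",[(464,231),(557,244)],.02,c)*1000; print("base end",b.round(1))
go(m.mean(0)[0]/1000,m.mean(0)[1]/1000,.019,190.7)
E
```

```text
[[ 413.4 -207.9]
 [ 406.2 -170.2]
 [ 503.7 -151.1]
 [ 512.6 -189.3]] [ 459.  -179.6]
stop [[445.4 -45.5]
 [444.1  17.4]
 [463.1  21.3]
 [465.5 -42.1]] [454.5 -12.2]
base end [[435.  -66.7]
 [427.9  28.7]]
tcp [ 0.4605 -0.1778  0.1443] yaw -169.2 twist total 0.01 shift total [ 0.04 -0.03  2.51]
```

```bash

python3 -m pendant '[0,0,1,0,1,0,0,0.8,0,1,0,0,0.5,0,1,0,0,0.2,0,1,0,0,0,0,1]'
python3 -m pendant '[0,0,0,0,0,0,0,0,0,0,0,0,0,0,0,0,0,0,0,0,0,0,0,0,0]'
python3 -m pendant '[0,0,-0.2,0,0,0,0,-0.5,0,0,0,0,-0.6,0,0,0,0,-0.6,0,0,0,0,-0.3,0,0]'
```

```text
time: 17.7
tcp_pos: [0.4633, -0.1792, 0.0246]
eef_rot: [-180.0, -0.1, -169.2]
ft_force: [-0.2, -0.1, 0.4]
width: 0.085
grasp_force: 0.0
time: 18.32
tcp_pos: [0.464, -0.1795, 0.0255]
eef_rot: [-179.9, -0.0, -169.2]
ft_force: [-0.6, 0.0, 6.5]
width: 0.0386
grasp_force: 60.9
time: 18.95
tcp_pos: [0.4638, -0.1792, 0.136]
eef_rot: [-179.9, -0.0, -169.2]
ft_force: [0.8, -0.8, -5.1]
width: 0.0388
grasp_force: 62.0
```

The master is gripped: the weight shows as −5 N, and its underside is about 13 mm below the... above-TCP offset, i.e. TCP − 0.0135. Gauge estimates agree: stop centre (456.2,−11.3) mm, yaw 3.8°, so the seat is at (516.1,−7.3) and the tip prediction matches to 1 mm. Approaching now.

```bash

python3 -m pendant '[0,0,0,0.75,0,0,0,0,0.75,0,0,0,0,0,0,0,0,0,0,0,0,0,0,0,0]' >/dev/null
python3 -c 'from h import *
st();go(.4912,-.009,.075,183.8)'
```

```text
t 19.6 j [-21.1  10.7 -25.4  54.1  -0.1 -25. ] tcp [ 0.4632 -0.1789  0.1341] yaw -176.1 tilt 0.15 dir -171.8 az -21.1
tcp [ 0.4632 -0.1789  0.1341] yaw -176.1 twist total 0.03 shift total [-0.78  3.35  1.18]
```

```bash

python3 -m pendant '[-0.2,0.85,0,0,0,-0.2,0.85,0,0,0,-0.2,0.85,0,0,0,-0.18,0.8,0,0,0,0,0,0,0,0]' >/dev/null
python3 -m pendant '[0,0,0.4,0,0,0,0,0.4,0,0,0,0,0.38,0,0,0,0,0,0,0,0,0,0,0,0]'
python3 - <<'E'
from h import *
c=info("wrist");s,_=st(); im=optics.snapshot("wrist")[:,:,::-1].copy(); cv2.imwrite("pics/w3.png",im)
go(.4912,-.009,.0465,183.8)
E
```

```text
time: 20.82
tcp_pos: [0.4911, -0.0097, 0.0758]
eef_rot: [-180.0, -0.1, -176.1]
ft_force: [-0.4, 0.1, -3.8]
width: 0.0383
grasp_force: 62.4
t 20.8 j [ -1.1  13.5 -30.4  46.2  -0.   -5. ] tcp [ 0.4911 -0.0097  0.0758] yaw -176.1 tilt 0.1 dir -154.4 az -1.1
tcp [ 0.4915 -0.0097  0.0761] yaw -176.1 twist total 0.02 shift total [0.   0.01 0.59]
```

View pics/w3.png

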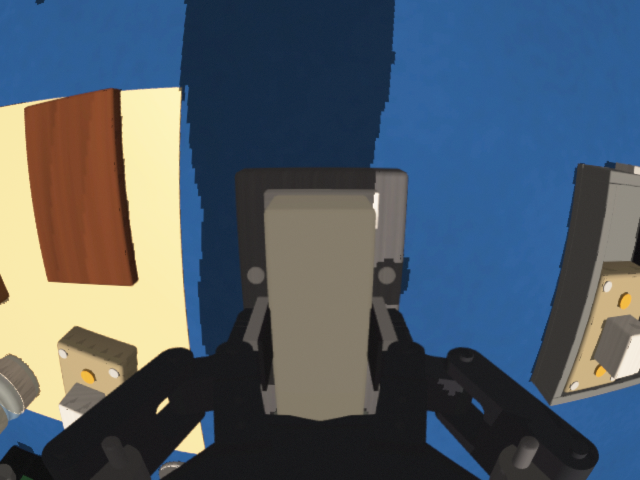

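The held master is at u 265–373, aligned with and centred on the gauge base at u 237–407. I'll lower it and push in slowly, watching for contact.

```bash
python3 -c 'from h import *
e=onplane("wrist",[(266,192),(372,192)],.0922)*1000; print(e.round(1), "part centre-TCP x:", e[:,0].mean()+50-r.get_state()["tcp_pos"][0]*1000)'
python3 -m pendant '[0,0,0.3,0,0,0,0,0.29,0,0,0,0,0,0,0,0,0,0,0,0,0,0,0,0,0]'
python3 -m pendant '[-0.06,0,0,0,0,-0.06,0,0,0,0,0,0,0,0,0,0,0,0,0,0,0,0,0,0,0]' |sed -n 2,4p
python3 -m pendant '[-0.06,0,0,0,0,-0.06,0,0,0,0,0,0,0,0,0,0,0,0,0,0,0,0,0,0,0]' |sed -n 2,4p
```

```text
[[436.3 -32.2]
 [433.8   4.6]] part centre-TCP x: -6.43427358526327
time: 21.5
tcp_pos: [0.4907, -0.0093, 0.0458]
eef_rot: [-180.0, -0.1, -176.1]
ft_force: [-0.2, 0.1, -4.9]
width: 0.0384
grasp_force: 62.7
tcp_pos: [0.4965, -0.0089, 0.0456]
eef_rot: [-180.0, -0.1, -176.1]
ft_force: [0.4, 0.3, -4.1]
tcp_pos: [0.5025, -0.0085, 0.0456]
eef_rot: [-180.0, -0.1, -176.1]
ft_force: [-0.3, -0.3, -4.0]
```

```bash

python3 -m pendant '[-0.06,0,0,0,0,0,0,0,0,0,0,0,0,0,0,0,0,0,0,0,0,0,0,0,0]' |sed -n 2,4p
python3 -m pendant '[-0.06,0,0,0,0,0,0,0,0,0,0,0,0,0,0,0,0,0,0,0,0,0,0,0,0]' |sed -n 2,4p
python3 -m pendant '[-0.06,0,0,0,0,0,0,0,0,0,0,0,0,0,0,0,0,0,0,0,0,0,0,0,0]' |sed -n 2,4p
python3 -m pendant '[-0.06,0,0,0,0,0,0,0,0,0,0,0,0,0,0,0,0,0,0,0,0,0,0,0,0]' |sed -n 2,4p
```

```text
tcp_pos: [0.5051, -0.0083, 0.0454]
eef_rot: [-180.0, -0.2, -176.1]
ft_force: [-5.2, -0.0, -3.6]
tcp_pos: [0.5079, -0.0081, 0.0454]
eef_rot: [-180.0, -0.2, -176.1]
ft_force: [-6.7, -0.0, -3.6]
tcp_pos: [0.5106, -0.0079, 0.0453]
eef_rot: [-180.0, -0.2, -176.1]
ft_force: [-6.6, -0.5, -3.0]
tcp_pos: [0.5133, -0.0077, 0.0453]
eef_rot: [-180.0, -0.3, -176.1]
ft_force: [-6.5, -0.3, -3.2]
```

```bash

python3 -m pendant '[-0.06,0,0,0,0,0,0,0,0,0,0,0,0,0,0,0,0,0,0,0,0,0,0,0,0]' |sed -n 2,4p
python3 -m pendant '[-0.05,0,0,0,0,0,0,0,0,0,0,0,0,0,0,0,0,0,0,0,0,0,0,0,0]' |sed -n 2,4p
python3 -c 'from h import *
im=optics.snapshot("wrist")[:,:,::-1].copy(); cv2.imwrite("pics/w4.png",im)'
```

```text
tcp_pos: [0.516, -0.0075, 0.0452]
eef_rot: [-180.0, -0.3, -176.1]
ft_force: [-8.6, -0.8, -1.1]
tcp_pos: [0.5182, -0.0074, 0.0452]
eef_rot: [-180.0, -0.3, -176.1]
ft_force: [-8.0, -0.1, -1.4]
```

View pics/w4.png

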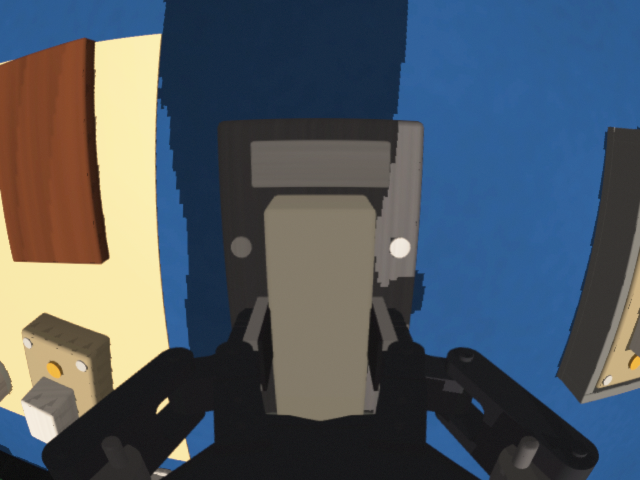

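The picture shows the part's near end at v≈195, just clear of the stop's inner edge at v≈187, a gap of about 3 mm. Lowering.

```bash

python3 -m pendant '[0,0,0.08,0,0,0,0,0.08,0,0,0,0,0,0,0,0,0,0,0,0,0,0,0,0,0]' |sed -n 2,4p
python3 -m pendant '[0,0,0.04,0,0,0,0,0,0,0,0,0,0,0,0,0,0,0,0,0,0,0,0,0,0]' |sed -n 2,4p
```

```text
tcp_pos: [0.5173, -0.0074, 0.0365]
eef_rot: [-180.0, -0.4, -176.1]
ft_force: [-8.7, -0.7, -6.0]
tcp_pos: [0.5178, -0.0074, 0.0348]
eef_rot: [-180.0, -0.4, -176.1]
ft_force: [-8.3, -0.9, -3.1]
```

```bash

python3 -m pendant '[0,0,0.03,0,0,0,0,0,0,0,0,0,0,0,0,0,0,0,0,0,0,0,0,0,0]' |sed -n 2,4p
python3 -m pendant '[0,0,0.03,0,0,0,0,0,0,0,0,0,0,0,0,0,0,0,0,0,0,0,0,0,0]' |sed -n 2,4p
python3 -m pendant '[0,0,0.03,0,0,0,0,0,0,0,0,0,0,0,0,0,0,0,0,0,0,0,0,0,0]' |sed -n 2,4p
```

```text
tcp_pos: [0.5183, -0.0074, 0.0336]
eef_rot: [-180.0, -0.3, -176.1]
ft_force: [-8.9, -0.0, -2.7]
tcp_pos: [0.5183, -0.0073, 0.0335]
eef_rot: [-180.0, -0.3, -176.1]
ft_force: [-13.6, -0.2, 13.7]
tcp_pos: [0.5184, -0.0074, 0.0335]
eef_rot: [-180.0, -0.2, -176.1]
ft_force: [-17.8, -0.6, 28.2]
```

Bottom found at TCP 0.0335. I'll relieve the force and let go.

```bash

python3 -m pendant '[0,0,-0.05,0,0,0,0,0,0,0,0,0,0,0,0.75,0,0,0,0,0.75,0,0,0,0,0.75]'
python3 -m pendant '[0,0,0,0,0.75,0,0,0,0,0.75,0,0,-0.5,0,0.75,0,0,-0.9,0,0.75,0,0,-0.9,0,0.75]'
python3 -m pendant '[0,0,-0.5,0,0,0,0,0,0,0,0,0,0,0,0,0,0,0,0,0,0,0,0,0,0]'
python3 - <<'E'
from h import *
c=info("wrist");im=optics.snapshot("wrist")[:,:,::-1].copy(); cv2.imwrite("pics/w5.png",im)
t=optics.snapshot("top")[:,:,::-1]; cv2.imwrite("pics/t2.png",t)
st()
E
```

```text
time: 30.3
tcp_pos: [0.5217, -0.0073, 0.0343]
eef_rot: [-180.0, 0.0, -176.1]
ft_force: [-0.7, -0.5, -0.3]
width: 0.0639
grasp_force: 0.0
time: 30.92
tcp_pos: [0.5199, -0.0072, 0.1496]
eef_rot: [-180.0, -0.2, -176.1]
ft_force: [0.5, 0.4, -0.3]
width: 0.0639
grasp_force: 0.0
time: 31.55
tcp_pos: [0.5196, -0.0072, 0.1725]
eef_rot: [-180.0, -0.2, -176.1]
ft_force: [-0.3, 0.4, 0.4]
width: -0.0
grasp_force: 0.0
t 31.6 j [ -0.8  11.4 -19.   59.7  -0.   -4.7] tcp [ 0.52   -0.0072  0.173 ] yaw -176.1 tilt 0.19 dir -170.4 az -0.8
```

View pics/w5.png

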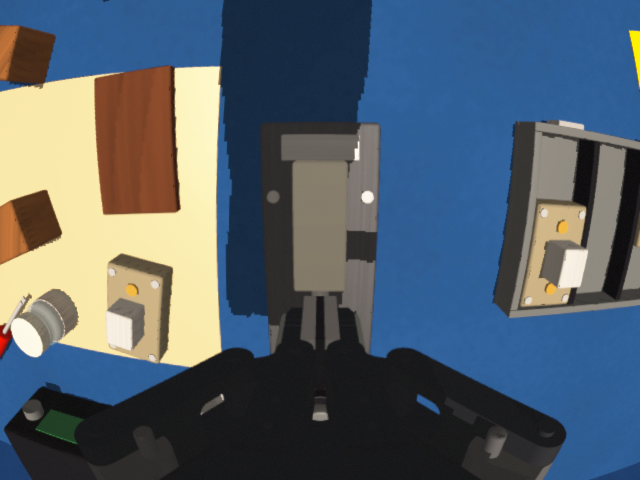

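The master sits flush against the stop (stop v 135–160, master from v 160) and is centred. Now the button.

```bash

python3 - <<'E'
from h import *
im=cv2.imread("pics/t2.png");
c=info("wrist"); s=onplane("wrist",[(281,135),(358,135),(358,160),(281,160)],.03,c)*1000; print(s.round(1),s.mean(0).round(1))
a=np.radians(3.9); o=s.mean(0)+100*np.array([np.cos(a),np.sin(a)]); print("origin",o)
for z in(.085,.095,.105): print(z,onplane("top",[(314,160.75)],z)*1000)
go(.6575,.002,.13,183.9)
E
```

```text
[[447.9 -42. ]
 [443.9  16.6]
 [463.2  18.2]
 [467.2 -40.9]] [455.5 -12. ]
origin [555.31532889  -5.2332612 ]
0.085 [[661.03915251   1.75333497]]
0.095 [[657.55989887   1.33013816]]
0.105 [[654.08064523   0.90694134]]
tcp [ 0.52   -0.0072  0.173 ] yaw -176.1 twist total 0.0 shift total [-2.76 -0.    0.86]
```

```bash

python3 -m pendant '[-0.9,0,0,0,0,-0.9,0,0,0,0,-0.95,0,0,0,0,0,0,0.4,0,0,0,0,0.4,0,0]' | tail -5|head -3
python3 -m pendant '[0,0,0.2,0,0,0,0,0.1,0,0,0,0,0.1,0,0,0,0,0,0,0,0,0,0,0,0]' | sed -n 2,4p
python3 -m pendant '[0,0,0.08,0,0,0,0,0,0,0,0,0,0,0,0,0,0,0,0,0,0,0,0,0,0]' | sed -n 2,4p
python3 -m pendant '[0,0,0.08,0,0,0,0,0,0,0,0,0,0,0,0,0,0,0,0,0,0,0,0,0,0]' | sed -n 2,4p
```

```text
tcp_pos: [0.6581, 0.0022, 0.1321]
eef_rot: [-180.0, -0.1, -176.1]
ft_force: [-0.3, -0.1, -0.2]
tcp_pos: [0.6577, 0.0021, 0.1139]
eef_rot: [-180.0, -0.1, -176.1]
ft_force: [-0.3, 0.2, -0.1]
tcp_pos: [0.6575, 0.0021, 0.1094]
eef_rot: [-180.0, -0.1, -176.1]
ft_force: [0.8, 0.0, 0.7]
tcp_pos: [0.6575, 0.0021, 0.1054]
eef_rot: [-180.0, -0.1, -176.1]
ft_force: [0.7, -0.4, -1.1]
```

```bash

python3 -m pendant '[0,0,0.05,0,0,0,0,0.05,0,0,0,0,0,0,0,0,0,0,0,0,0,0,0,0,0]' | sed -n 2,4p
python3 -m pendant '[0,0,0.05,0,0,0,0,0,0,0,0,0,0,0,0,0,0,0,0,0,0,0,0,0,0]' | sed -n 2,4p
python3 -m pendant '[0,0,0.05,0,0,0,0,0,0,0,0,0,0,0,0,0,0,0,0,0,0,0,0,0,0]' | sed -n 2,4p
```

```text
tcp_pos: [0.6576, 0.0021, 0.1005]
eef_rot: [-180.0, -0.1, -176.1]
ft_force: [0.6, -0.2, 2.3]
tcp_pos: [0.6576, 0.0021, 0.0979]
eef_rot: [-180.0, -0.1, -176.1]
ft_force: [0.5, -0.5, 3.4]
tcp_pos: [0.6576, 0.0021, 0.096]
eef_rot: [-180.0, -0.1, -176.1]
ft_force: [-1.7, -0.0, 8.4]
```

```bash

python3 -m pendant '[0,0,0.03,0,0,0,0,0,0,0,0,0,0,0,0,0,0,0,0,0,0,0,0,0,0]' | sed -n 2,4p
python3 -m pendant '[0,0,-0.6,0,0,0,0,-0.8,0,0,0.9,0,0,0,0.7,0.9,0,0,0,0.7,0.93,0,0,0,0.7]' | sed -n 2,4p
python3 -c 'from h import *
go(.5205,-.0074,.034,183.9)'
```

```text
tcp_pos: [0.6576, 0.0021, 0.0959]
eef_rot: [-180.0, -0.0, -176.1]
ft_force: [-5.0, -0.4, 18.0]
tcp_pos: [0.5193, -0.0072, 0.1632]
eef_rot: [-180.0, -0.2, -176.1]
ft_force: [0.0, -0.7, 0.2]
tcp [ 0.5193 -0.0072  0.1632] yaw -176.1 twist total 0.0 shift total [-0.02 -0.01  2.58]
```

The button is bottomed at 18 N. Now I'll fetch the master.

```bash

python3 -m pendant '[0,0,0.9,0,0.7,0,0,0.9,0,0.7,0,0,0.6,0,0.7,0,0,0.25,0,0.7,0,0,0,0,0.7]' | sed -n 2,4p
python3 -m pendant '[0,0,0,0,0,0,0,0,0,0,0,0,0,0,0,0,0,0,0,0,0,0,0,0,0]' | sed -n 2,6p
python3 -m pendant '[0,0,-0.2,0,0,0,0,-0.3,0,0,0,0,-0.6,0,0,0,0,-0.8,0,0,0,0,0,0,0]' | sed -n 2,6p
python3 -c 'from h import *
go(.464,-.1795,.0255,190.8)
im=cv2.imread("pics/w1.png")
K=info("wrist")[0]
# stand from the top picture: dark wood, plane .012
t=cv2.imread("pics/t2.png"); H,S,V=cv2.split(cv2.cvtColor(t,cv2.COLOR_BGR2HSV))
for c in blobs((H<16)&(S>110)&(V>30)&(V<230),400): print(c.mean(0)[0].round(),*rect("top",c,.012))'
```

```text
tcp_pos: [0.5202, -0.0072, 0.0309]
eef_rot: [-180.0, -0.2, -176.1]
ft_force: [0.8, -0.1, -1.0]
tcp_pos: [0.5223, -0.0074, 0.0328]
eef_rot: [-179.9, 0.0, -176.1]
ft_force: [0.3, -0.5, 6.7]
width: 0.0387
grasp_force: 64.7
tcp_pos: [0.5235, -0.0071, 0.1298]
eef_rot: [-180.0, 0.2, -176.1]
ft_force: [-0.0, 0.4, -5.0]
width: 0.0384
grasp_force: 64.2
tcp [ 0.5235 -0.0071  0.1298] yaw -176.1 twist total -1.5 shift total [ 1.81 -3.16  2.09]
[449. 283.] [ 361.7 -322.2   68.7   57.3] 77.2
[388. 247.] [ 455.6 -176.5  127.6   78.1] 3.7
[490. 227.] [ 500.1 -432.8   71.1   65.3] 73.9
[442. 212.] [ 540.5 -316.5   72.6   58.1] -70.5
```

One wood block has been knocked to (449,283) in the top image, so I'll re-measure it later. The stand centre is (456,−176.5), yaw 3.7, so I can place the master there without turning.

```bash

python3 -m pendant '[0.33,-0.85,0,0,0,0.33,-0.85,0,0,0,0.33,-0.85,0,0,0,0.33,-0.77,0,0,0,0,0,0,0,0]' | sed -n 2,4p
python3 -c 'from h import *
go(.459,-.1765,.026,183.9)'
```

```text
tcp_pos: [0.4646, -0.179, 0.1254]
eef_rot: [180.0, -0.3, -176.3]
ft_force: [-0.3, 0.8, -4.7]
tcp [ 0.4646 -0.179   0.1254] yaw -176.3 twist total -0.05 shift total [0.11 0.06 1.99]
```

```bash

python3 -m pendant '[0.1,0.05,0.8,0,0,0,0,0.8,0,0,0,0,0.3,0,0,0,0,0,0,0,0,0,0,0,0]' | sed -n 2,4p
python3 -m pendant '[0,0,0.04,0,0,0,0,0.02,0,0,0,0,0,0,0,0,0,0,0,0,0,0,0,0,0]' | sed -n 2,4p
```

```text
tcp_pos: [0.4626, -0.1753, 0.033]
eef_rot: [-179.9, -0.0, -176.1]
ft_force: [0.7, -0.2, -4.1]
tcp_pos: [0.4614, -0.1752, 0.0289]
eef_rot: [-180.0, -0.1, -176.1]
ft_force: [0.3, 0.3, -4.5]
```

```bash

python3 -m pendant '[0,0,0.03,0,0,0,0,0.03,0,0,0,0,0,0,0,0,0,0,0,0,0,0,0,0,0]' | sed -n 2,4p
python3 -m pendant '[0,0,0.02,0,0,0,0,0.0,0,0,0,0,0,0,0,0,0,0,0,0,0,0,0,0,0]' | sed -n 2,4p
```

```text
tcp_pos: [0.4614, -0.1752, 0.0259]
eef_rot: [-180.0, -0.1, -176.1]
ft_force: [0.7, -0.7, -4.9]
tcp_pos: [0.4615, -0.1752, 0.0249]
eef_rot: [-180.0, -0.1, -176.1]
ft_force: [0.3, 0.5, -3.3]
```

```bash

python3 -m pendant '[0,0,0.02,0,0,0,0,0,0,0.9,0,0,0,0,0.9,0,0,0,0,0.9,0,0,-0.2,0,1]' | sed -n 2,6p
python3 -m pendant '[0,0,-0.6,0,1,0,0,-0.9,0,1,0,0,-0.9,0,1,-0.7,0,-0.2,1,1,-0.7,0,0,1,1]' | sed -n 2,3p
python3 -m pendant '[0,0,0,0.7,1,0,0,0,0,1,0,0,0,0,1,0,0,0,0,1,0,0,0,0,1]' | sed -n 2,3p
python3 - <<'E'
from h import *
st();go(.6165,-.18,.01,171.4)
im=optics.snapshot("wrist")[:,:,::-1].copy(); cv2.imwrite("pics/w6.png",im)
E
```

```text
tcp_pos: [0.4607, -0.1749, 0.0336]
eef_rot: [180.0, -0.2, -176.1]
ft_force: [-0.6, 0.1, -0.4]
width: 0.0856
grasp_force: 0.0
tcp_pos: [0.5335, -0.1735, 0.1665]
eef_rot: [-179.9, 0.1, 174.6]
tcp_pos: [0.5314, -0.1732, 0.1638]
eef_rot: [-180.0, -0.1, 171.5]
t 44.1 j [-18.   15.7 -14.7  59.7  -0.1  -9.6] tcp [ 0.5314 -0.1732  0.1638] yaw 171.5 tilt 0.12 dir -164.8 az -18.1
tcp [ 0.5314 -0.1732  0.1638] yaw 171.5 twist total 0.03 shift total [-1.7   0.12  3.08]
```

View pics/w6.png

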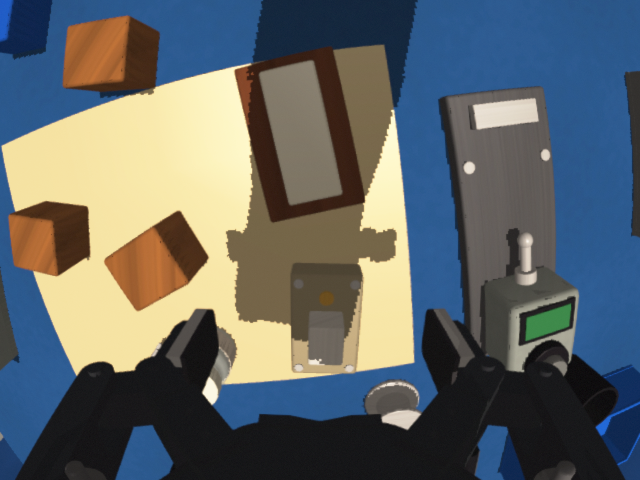

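The master is back on its stand. The loose housing body's top face spans roughly (291,276) to (361,373).

```bash

python3 - <<'E'
from h import *
m=onplane("wrist",[(291,276),(361,276),(360,374),(291,372)],.03)*1000; print(m.round(1),m.mean(0).round(1))
m=m.mean(0)/1000; go(m[0],m[1],.012,171.4)
E
```

```text
[[ 564.8 -202. ]
 [ 573.1 -146. ]
 [ 671.8 -156.8]
 [ 659.9 -219.5]] [ 617.4 -181.1]
tcp [ 0.5314 -0.1732  0.1638] yaw 171.5 twist total 0.03 shift total [-1.72  0.1   3.04]
```

```bash

python3 -m pendant '[-0.86,0.05,0,0,1,-0.86,0.05,0,0,1,0,0,0.9,0,1,0,0,0.9,0,1,0,0,0,0,1]' | sed -n 2,3p
python3 -m pendant '[0,0,0.8,0,1,0,0,0.4,0,1,0,0,0.15,0,1,0,0,0,0,1,0,0,0,0,1]' | sed -n 2,4p
python3 -m pendant '[0,0,0,0,0,0,0,0,0,0,0,0,0,0,0,0,0,0,0,0,0,0,0,0,0]' | sed -n 2,6p
python3 -m pendant '[0,0,-0.3,0,0,0,0,-0.5,0,0,0,0,-0.8,0,0,0,0,-0.4,0,0,0,0,0,0,0]' | sed -n 2,6p
python3 -c 'from h import *
go(.487,-.009,.075,183.9)'
```

```text
tcp_pos: [0.6137, -0.1799, 0.0697]
eef_rot: [180.0, -0.6, 171.5]
tcp_pos: [0.6183, -0.1813, 0.0078]
eef_rot: [-179.9, 0.0, 171.5]
ft_force: [-0.2, 0.8, 0.3]
tcp_pos: [0.6178, -0.1813, 0.0072]
eef_rot: [-179.9, -0.0, 171.5]
ft_force: [-1.5, -0.6, 4.9]
width: 0.0591
grasp_force: 66.1
tcp_pos: [0.6187, -0.1812, 0.1084]
eef_rot: [-179.9, 0.1, 171.5]
ft_force: [0.1, -0.8, -3.7]
width: 0.0587
grasp_force: 65.2
tcp [ 0.6187 -0.1812  0.1084] yaw 171.5 twist total -2.7 shift total [2.39 3.62 0.67]
```

```bash

python3 -m pendant '[0,0,0,-0.9,0,0,0,0,-0.9,0,0,0,0,-0.9,0,0.6,0.9,0,0,0,0.6,0.9,0,0,0]' | sed -n 2,3p
python3 -m pendant '[0.6,0.9,0,0,0,0.6,0.9,0,0,0,0,0,0.3,0,0,0,0,0.3,0,0,0,0,0,0,0]' | sed -n 2,3p
python3 -c 'from h import *
go(.487,-.0092,.040,183.9)'
```

```text
tcp_pos: [0.5493, -0.0943, 0.1043]
eef_rot: [180.0, -0.3, -176.1]
tcp_pos: [0.4842, -0.0101, 0.0743]
eef_rot: [-180.0, -0.3, -176.1]
tcp [ 0.4842 -0.0101  0.0743] yaw -176.1 twist total -0.01 shift total [-0.06  0.01  0.69]
```

```bash

python3 -m pendant '[0,0.02,0.35,0,0,0,0,0.33,0,0,0,0,0,0,0,0,0,0,0,0,0,0,0,0,0]' | sed -n 2,4p
python3 -m pendant '[-0.15,0,0,0,0,-0.1,0,0,0,0,0,0,0,0,0,0,0,0,0,0,0,0,0,0,0]' | sed -n 2,4p
python3 -m pendant '[-0.06,0,0,0,0,0,0,0,0,0,0,0,0,0,0,0,0,0,0,0,0,0,0,0,0]' | sed -n 2,4p
python3 -m pendant '[-0.06,0,0,0,0,0,0,0,0,0,0,0,0,0,0,0,0,0,0,0,0,0,0,0,0]' | sed -n 2,4p
```

```text
tcp_pos: [0.4859, -0.0088, 0.0429]
eef_rot: [-180.0, -0.1, -176.1]
ft_force: [0.3, -0.4, -2.1]
tcp_pos: [0.4972, -0.0077, 0.0421]
eef_rot: [-180.0, -0.1, -176.1]
ft_force: [-0.6, 0.6, -3.0]
tcp_pos: [0.5004, -0.0075, 0.0422]
eef_rot: [-180.0, -0.1, -176.1]
ft_force: [-0.0, -0.6, -1.8]
tcp_pos: [0.5035, -0.0073, 0.0421]
eef_rot: [-180.0, -0.1, -176.1]
ft_force: [-1.0, -0.1, -2.8]
```

```bash

python3 -m pendant '[0,0,0.035,0,0,-0.06,0,0,0,0,0,0,0,0,0,0,0,0,0,0,0,0,0,0,0]' | sed -n 2,4p
python3 -m pendant '[-0.06,0,0,0,0,0,0,0,0,0,0,0,0,0,0,0,0,0,0,0,0,0,0,0,0]' | sed -n 2,4p
python3 -m pendant '[-0.06,0,0,0,0,0,0,0,0,0,0,0,0,0,0,0,0,0,0,0,0,0,0,0,0]' | sed -n 2,4p
python3 -m pendant '[-0.06,0,0,0,0,0,0,0,0,0,0,0,0,0,0,0,0,0,0,0,0,0,0,0,0]' | sed -n 2,4p
```

```text
tcp_pos: [0.5054, -0.0071, 0.04]
eef_rot: [-180.0, -0.2, -176.1]
ft_force: [-5.0, -0.9, -1.3]
tcp_pos: [0.5082, -0.0069, 0.04]
eef_rot: [-180.0, -0.3, -176.1]
ft_force: [-6.3, -1.0, -0.5]
tcp_pos: [0.5109, -0.0068, 0.0399]
eef_rot: [-180.0, -0.3, -176.1]
ft_force: [-6.1, -1.0, -0.2]
tcp_pos: [0.5135, -0.0066, 0.0399]
eef_rot: [-180.0, -0.3, -176.1]
ft_force: [-7.0, -1.1, 0.6]
```

```bash

python3 -m pendant '[-0.06,0,0,0,0,-0.055,0,0,0,0,0,0,0,0,0,0,0,0,0,0,0,0,0,0,0]' | sed -n 2,4p
python3 -c 'from h import *
im=optics.snapshot("wrist")[:,:,::-1].copy(); cv2.imwrite("pics/w7.png",im)'
```

```text
tcp_pos: [0.5186, -0.0062, 0.0397]
eef_rot: [-180.0, -0.4, -176.1]
ft_force: [-8.4, -1.3, 1.6]
```

View pics/w7.png

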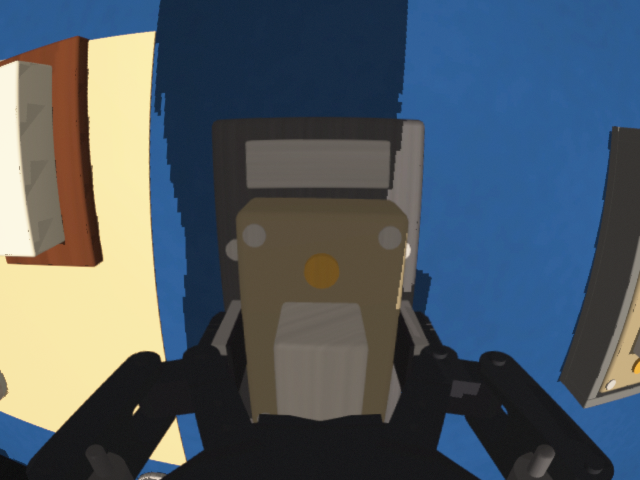

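The housing's near edge (v≈198) clears the stop's inner edge (v≈188), and it is centred to about 1.5 mm. Lowering.

```bash

python3 -m pendant '[0,0,0.1,0,0,0,0,0.08,0,0,0,0,0.04,0,0,0,0,0,0,0,0,0,0,0,0]' | sed -n 2,4p
python3 -m pendant '[0,0,0.03,0,0,0,0,0,0,0,0,0,0,0,0,0,0,0,0,0,0,0,0,0,0]' | sed -n 2,4p
python3 -m pendant '[0,0,0.02,0,0,0,0,0,0,0,0,0,0,0,0,0,0,0,0,0,0,0,0,0,0]' | sed -n 2,4p
```

```text
tcp_pos: [0.518, -0.0061, 0.0283]
eef_rot: [-180.0, -0.4, -176.1]
ft_force: [-8.4, -1.0, -1.7]
tcp_pos: [0.5186, -0.0061, 0.0272]
eef_rot: [-180.0, -0.4, -176.1]
ft_force: [-9.3, 0.3, 1.8]
tcp_pos: [0.5186, -0.0061, 0.0272]
eef_rot: [-180.0, -0.4, -176.1]
ft_force: [-12.9, 1.0, 12.6]
```

```bash

python3 -m pendant '[0,0,-0.02,0,0,0,0,0,0,1,0,0,0,0,1,0,0,0,0,1,0,0,0,0,1]' | sed -n 1,6p
python3 -m pendant '[0,0,-0.4,0,1,0,0,-0.8,0,1,0,0,-0.9,0,1,0,0,-0.3,1,1,0,0,0,1,1]' | sed -n 2,3p
python3 -m pendant '[0,0,0,1,0.75,0,0,0,1,0.75,0,0,0,1,0.75,0,0,0,1,0.75,0,0,0,1,0.75]' >/dev/null
python3 -m pendant '[0,0,0,1,0.75,0,0,0,1,0.75,0,0,0,1,0.75,0,0,0,1,0.75,0,0,0,1,0.75]' >/dev/null
python3 -m pendant '[0,0,0,1,0.75,0,0,0,1,0.75,0,0,0,1,0.75,0,0,0,1,0.75,0,0,0,1,0.75]' >/dev/null
python3 -m pendant '[0,0,0,1,0.75,0,0,0,1,0.75,0,0,0,0.7,0.75,0,0,0,0,0.75,0,0,0,0,0.75]' | sed -n 1,6p
python3 - <<'E'
from h import *
im=optics.snapshot("wrist")[:,:,::-1].copy(); cv2.imwrite("pics/w8.png",im)
st(); go(.5153,-.0075,.055,93.9)
E
```

```text
time: 56.12
tcp_pos: [0.5218, -0.006, 0.0281]
eef_rot: [-180.0, -0.1, -176.1]
ft_force: [0.9, -1.4, -0.8]
width: 0.0855
grasp_force: 0.0
tcp_pos: [0.523, -0.006, 0.1499]
eef_rot: [-180.0, 0.1, 174.6]
time: 59.25
tcp_pos: [0.5215, -0.006, 0.1479]
eef_rot: [-179.9, 0.0, 93.7]
ft_force: [0.4, -0.2, -0.1]
width: 0.0641
grasp_force: 0.0
t 59.3 j [ -0.6  12.6 -21.1  56.5  -0.   85.7] tcp [ 0.5215 -0.006   0.1479] yaw 93.7 tilt 0.12 dir -165.5 az -0.7
tcp [ 0.5215 -0.006   0.1479] yaw 93.7 twist total -0.05 shift total [-0.02 -0.13  1.86]
```

View pics/w8.png

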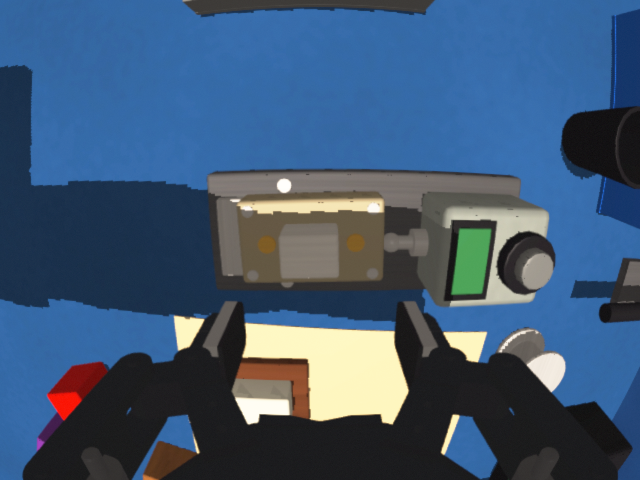

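The housing is seated against the stop with the spindle compressed. The cover's top corners are about (280,224), (337,222), (339,278) and (281,278).

```bash
python3 - <<'E'
from h import *
m=onplane("wrist",[(281,224),(336,222),(339,278),(281,278)],.08)*1000; print(m.round(1),m.mean(0).round(1)); m=m.mean(0)/1000
go(m[0],m[1],.056,93.9)
E
```

```text
[[496.7  14.9]
 [528.9  18.2]
 [533.5 -17.1]
 [497.8 -19.5]] [514.2  -0.9]
tcp [ 0.5215 -0.006   0.1479] yaw 93.7 twist total -0.05 shift total [ 0.11 -0.14  1.84]
```

```bash

python3 -m pendant '[0,-0.14,0.5,0,0.75,0,0,0.6,0,0.75,0,0,0.5,0,0.75,0,0,0.24,0,0.75,0,0,0,0,0.75]' | sed -n 2,4p
python3 -m pendant '[0,0,0,0,0,0,0,0,0,0,0,0,0,0,0,0,0,0,0,0,0,0,0,0,0]' | sed -n 2,6p
```

```text
tcp_pos: [0.5137, -0.0065, 0.0554]
eef_rot: [-179.8, 0.0, 93.6]
ft_force: [0.9, -0.7, 0.4]
tcp_pos: [0.5148, -0.0069, 0.057]
eef_rot: [-179.9, 0.1, 93.5]
ft_force: [-2.2, -2.2, 6.3]
width: 0.0347
grasp_force: 59.2
```

```bash

python3 -m pendant '[0,0,-0.12,0,0,0,0,-0.15,0,0,0,0,-0.2,0,0,0,0,-0.4,0,0,0,0,-0.8,0,0]' | sed -n 2,6p
python3 -m pendant '[0.9,0,-0.4,0,0,0.9,0,0,0,0,0.9,0,0,0,0,0.9,0,0,0,0,0.5,0,0,0,0]' | sed -n 2,4p
python3 -m pendant '[0.5,0,0,0,0,0,0,0,0,0,0,0,0,0,0,0,0,0,0,0,0,0,0,0,0]' | sed -n 2,4p
python3 - <<'E'
from h import *
im=optics.snapshot("wrist")[:,:,::-1].copy(); cv2.imwrite("pics/w9.png",im)
st()
E
```

```text
tcp_pos: [0.5127, -0.0063, 0.1395]
eef_rot: [-179.7, 0.0, 93.7]
ft_force: [0.9, 0.7, -1.6]
width: 0.0353
grasp_force: 62.0
tcp_pos: [0.5011, 0.2004, 0.1603]
eef_rot: [-179.9, -0.0, 93.8]
ft_force: [0.4, -0.4, -3.2]
tcp_pos: [0.5, 0.2224, 0.1594]
eef_rot: [-179.9, 0.0, 93.6]
ft_force: [0.3, 0.1, -2.8]
t 62.5 j [ 24.   14.7 -16.7  58.7   0.  110.4] tcp [0.5    0.2225 0.1594] yaw 93.6 tilt 0.13 dir -163.7 az 24.0
```

View pics/w9.png

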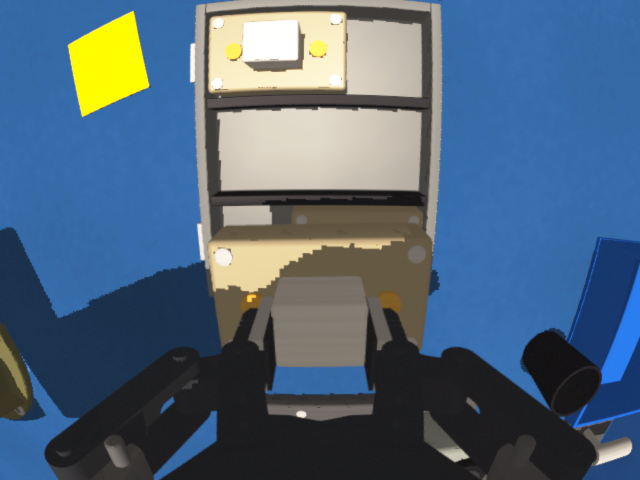

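The wrist view shows the middle bay between divider bands at v≈97–108 and v≈192–204, with inner end walls at u≈209 and u≈428. The held housing is level and aligned.

```bash
python3 - <<'E'
from h import *
c=info("wrist"); print("cam",(-c[1].T@c[2]).round(3))
f=lambda p,z:(onplane("wrist",p,z,c)*1000).round(1).tolist()
print("end walls inner",f([(209,150),(428,150)],.036),"outer",f([(197,150),(440,150)],.036))
print("dividers v97,108,192,204 z.032",f([(318,97),(318,108),(318,192),(318,204)],.032))
print("floor corners",f([(220,108),(422,108),(219,190),(422,190)],.006))
print("far rim",f([(318,5),(318,14)],.036), "packed b cover", f([(244,20),(299,20),(299,60),(246,58)],.066))
E
python3 - <<'E'
import sys;sys.path.insert(0,".")
from h import *
t=cv2.imread("pics/top0.png"); g=cv2.cvtColor(t,cv2.COLOR_BGR2GRAY)
for v in (228,240): print(v,[(u,int(g[v,u])) for u in range(183,224)])
E
```

```text
cam [0.495 0.3   0.302]
end walls inner [[414.5, 281.7], [574.1, 291.6]] outer [[405.1, 281.6], [583.4, 292.7]]
dividers v97,108,192,204 z.032 [[491.8, 323.0], [492.3, 315.0], [496.1, 253.5], [496.7, 244.5]]
floor corners [[413.6, 314.1], [574.8, 324.3], [414.4, 246.7], [581.6, 257.2]]
far rim [[487.6, 391.8], [488.0, 384.7]] packed b cover [[442.1, 370.1], [477.2, 370.4], [479.0, 343.4], [445.3, 344.1]]
228 [(183, 137), (184, 146), (185, 123), (186, 75), (187, 55), (188, 58), (189, 32), (190, 17), (191, 19), (192, 58), (193, 136), (194, 150), (195, 151), (196, 151), (197, 147), (198, 148), (199, 155), (200, 150), (201, 152), (202, 155), (203, 151), (204, 153), (205, 152), (206, 152), (207, 149), (208, 154), (209, 154), (210, 154), (211, 154), (212, 156), (213, 156), (214, 154), (215, 112), (216, 71), (217, 61), (218, 47), (219, 26), (220, 167), (221, 200), (222, 204), (223, 205)]
240 [(183, 202), (184, 153), (185, 91), (186, 56), (187, 55), (188, 62), (189, 37), (190, 15), (191, 15), (192, 43), (193, 138), (194, 155), (195, 153), (196, 154), (197, 155), (198, 152), (199, 155), (200, 157), (201, 157), (202, 155), (203, 153), (204, 155), (205, 154), (206, 157), (207, 156), (208, 155), (209, 158), (210, 155), (211, 156), (212, 155), (213, 157), (214, 155), (215, 161), (216, 96), (217, 60), (218, 75), (219, 39), (220, 65), (221, 171), (222, 185), (223, 174)]
```

```bash
python3 - <<'E'
from h import *
g=cv2.cvtColor(cv2.imread("pics/w9.png"),cv2.COLOR_BGR2GRAY).astype(float); c=info("wrist")
def edge(us,lo,hi,sgn,z,nm):
    P=[]
    for u in us:
        d=sgn*np.diff(cv2.GaussianBlur(g[:,u:u+1],(1,3),0)[lo:hi,0]); k=int(d.argmax()); P.append((u,lo+k+.5))
    P=np.float64(P); W=onplane("wrist",P,z,c)*1000
    vx,vy,x0,y0=cv2.fitLine(W.astype(np.float32),cv2.DIST_HUBER,0,.01,.01).ravel()
    a=np.degrees(np.arctan2(vy,vx)); a=(a+90)%180-90
    print(nm,"angle",round(a,2),"v",P[0],P[-1],"y at x=494:",round(y0+(494-x0)*vy/vx,1))
edge(range(225,420,5),180,196,-1,.006,"floor near edge")
edge(range(225,420,5),104,116,1,.006,"floor far edge")
edge(range(225,410,5),222,250,1,.134,"held +y edge up")
edge(range(225,410,5),226,246,-1,.134,"held +y edge dn")
E
python3 - <<'E'
import cv2
im=cv2.imread("pics/w9.png")[80:260,190:450]
cv2.imwrite("pics/c9.png",cv2.resize(im,None,fx=3,fy=3))
E
```

```text
floor near edge angle 3.6 v [225.  190.5] [415.  190.5] y at x=494: 251.1
floor far edge angle 3.84 v [225.  111.5] [415.  110.5] y at x=494: 316.4
held +y edge up angle 4.52 v [225.  240.5] [405.  238.5] y at x=494: 248.4
held +y edge dn angle 0.07 v [225.  226.5] [405.  233.5] y at x=494: 252.6
```

View pics/c9.png

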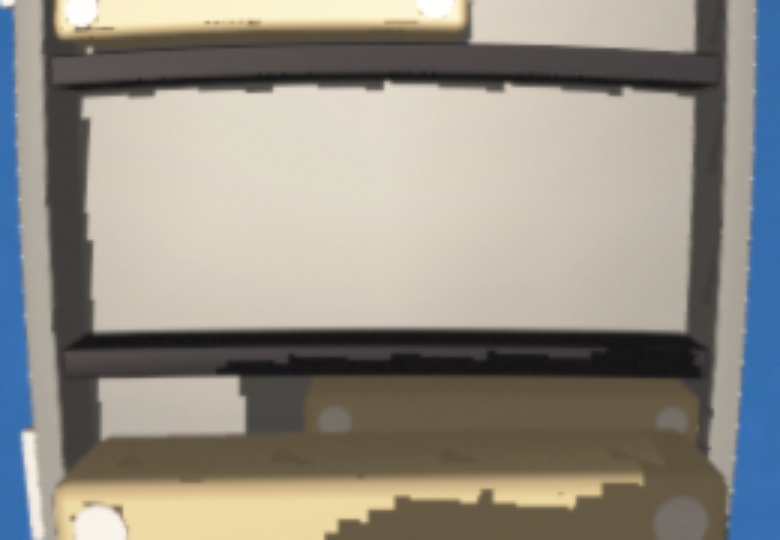

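The held part is aligned with the bay to within 1°. The floor edges give the bay width as 65.3 mm and its centre as y = 283.8 at x = 494, yaw 3.7°. I'll place the housing at the far end (+29 mm).

```bash
python3 -c 'from h import *
go(.523,.2846,.085,93.6)'
```

```text
tcp [0.5    0.2225 0.1594] yaw 93.6 twist total -0.01 shift total [1.21 0.54 1.49]
```

```bash

python3 -m pendant '[0.6,0.27,0,0,0,0.61,0.27,0,0,0,0,0,0.5,0,0,0,0,0.5,0,0,0,0,0.4,0,0]' | sed -n 2,4p
python3 -m pendant '[0,0,0,0,0,0,0,0,0,0,0,0,0,0,0,0,0,0,0,0,0,0,0,0,0]' | sed -n 2,4p
python3 -c 'from h import *
go(.523,.2846,.0435,93.6)'
```

```text
tcp_pos: [0.5227, 0.2847, 0.088]
eef_rot: [-179.8, 0.1, 93.6]
ft_force: [-0.3, -0.1, -3.7]
tcp_pos: [0.5232, 0.2853, 0.0896]
eef_rot: [-179.9, 0.0, 93.6]
ft_force: [0.3, -1.1, -2.5]
tcp [0.5232 0.2853 0.0896] yaw 93.6 twist total 0.0 shift total [-0.01 -0.    0.92]
```

```bash

python3 -m pendant '[-0.01,0,0.3,0,0,0,0,0.1,0,0,0,0,0,0,0,0,0,0,0,0,0,0,0,0,0]' | sed -n 2,4p
python3 -m pendant '[0,0,0.12,0,0,0,0,0,0,0,0,0,0,0,0,0,0,0,0,0,0,0,0,0,0]' | sed -n 2,4p
python3 -m pendant '[0,0,0.08,0,0,0,0,0,0,0,0,0,0,0,0,0,0,0,0,0,0,0,0,0,0]' | sed -n 2,4p
```

```text
tcp_pos: [0.5232, 0.2848, 0.0695]
eef_rot: [-179.9, 0.0, 93.6]
ft_force: [0.8, 0.5, -1.7]
tcp_pos: [0.523, 0.2847, 0.0633]
eef_rot: [-179.9, 0.0, 93.6]
ft_force: [0.6, -0.3, -2.4]
tcp_pos: [0.523, 0.2847, 0.0593]
eef_rot: [-179.9, 0.0, 93.6]
ft_force: [0.6, -1.0, -2.8]
```

```bash

python3 -m pendant '[0,0,0.15,0,0,0,0,0.1,0,0,0,0,0,0,0,0,0,0,0,0,0,0,0,0,0]' | sed -n 2,4p
python3 -m pendant '[0,0,0.05,0,0,0,0,0,0,0,0,0,0,0,0,0,0,0,0,0,0,0,0,0,0]' | sed -n 2,4p
```

```text
tcp_pos: [0.523, 0.2847, 0.0469]
eef_rot: [-179.9, 0.0, 93.6]
ft_force: [-0.3, -0.2, -3.1]
tcp_pos: [0.5229, 0.2846, 0.0442]
eef_rot: [-179.9, 0.0, 93.6]
ft_force: [0.2, -0.0, -2.9]
```

```bash

python3 -m pendant '[0,0.05,0,0,0,0,0,0.025,0,0,0,0,0,0,0,0,0,0,0,0,0,0,0,0,0]' | sed -n 2,4p
python3 -m pendant '[0,0,0,0,0.7,0,0,0,0,0.7,0,0,0,0,0.7,0,0,0,0,0.7,0,0,-0.3,0,0.7]' | sed -n 2,6p
python3 -m pendant '[0,0,-0.8,0,1,0,0,-0.9,0,1,0,0,-0.9,0,1,0,0,0,0,1,0,0,0,0,1]' | sed -n 2,3p
python3 - <<'E'
from h import *
c=info("wrist");im=optics.snapshot("wrist")[:,:,::-1].copy(); cv2.imwrite("pics/w10.png",im)
t=optics.snapshot("top")[:,:,::-1].copy(); cv2.imwrite("pics/t3.png",t)
st(); H,S,V=cv2.split(cv2.cvtColor(t,cv2.COLOR_BGR2HSV)); w=(V>215)&(S<25)
for b in blobs(w,60):
    u,v=b.mean(0)[0]
    if 150<u<250: print("cover",(u.round(),v.round()),*rect("top",b,.066))
    if 370<u<410: print("white",(u.round(),v.round()),*rect("top",b,.042))
for b in blobs((H<16)&(S>110)&(V>40)&(V<230),300): print("wood",b.mean(0)[0].round(),*rect("top",b,.06), "V",[int(V[int(y),int(x)]) for x,y in b[::8,0]][:3])
cv2.imwrite("pics/tc.png",cv2.resize(t[190:310,400:520],None,fx=5,fy=5,interpolation=cv2.INTER_CUBIC))
E
```

```text
tcp_pos: [0.5256, 0.2848, 0.0431]
eef_rot: [-179.9, 0.0, 93.6]
ft_force: [0.3, -0.3, -0.9]
tcp_pos: [0.5244, 0.2842, 0.0574]
eef_rot: [-179.7, 0.1, 93.6]
ft_force: [-0.1, 0.5, 0.0]
width: 0.06
grasp_force: 0.0
tcp_pos: [0.5257, 0.2848, 0.1883]
eef_rot: [-179.9, 0.0, 93.6]
t 68.8 j [ 28.4  19.   -7.1  64.1   0.  114.8] tcp [0.5248 0.2844 0.1868] yaw 93.6 tilt 0.25 dir -159.0 az 28.5
white (np.float64(388.0), np.float64(245.0)) [ 455.  -173.9   98.5   37.9] 3.7
wood [449. 283.] [ 357.4 -311.7   65.8   55. ] 76.3 V [175, 66, 61]
wood [388. 247.] [ 447.9 -171.6  122.8   74.8] 3.8 V [138, 132, 133]
wood [490. 227.] [ 490.6 -417.9   68.4   62.7] 73.7 V [115, 71, 71]
wood [442. 212.] [ 529.5 -306.    69.7   55.5] -69.6 V [180, 185, 169]
```

The housing is in the bay with its cover free, and the master measures (455,−174), 1–3 mm from the stand's centre. Now over to the wood blocks.

```bash

python3 -m pendant '[-1,0,-0.2,0,1,-1,0,-0.2,0,1,-1,0,-0.2,0,1,-1,0,-0.2,0,1,-1,0,-0.2,0,1]' >/dev/null
python3 -m pendant '[-1,0,-0.2,0,1,-1,0,-0.2,0,1,-1,0,-0.2,0,1,-1,0,-0.2,0,1,-1,0,-0.2,0,1]' >/dev/null
python3 -m pendant '[-1,0,0,0,1,-1,-0.3,0,0,1,-0.5,-0.3,0,0,1,0,0,0,0,1,0,0,0,0,1]' |sed -n 2,3p
cat >> h.py <<'E'
def wood(name,save=None):
    c=info("wrist"); im=optics.snapshot("wrist")[:,:,::-1].copy(); cv2.imwrite(f"pics/{name}.png",im)
    hsv=cv2.cvtColor(cv2.bilateralFilter(im,5,25,5),cv2.COLOR_BGR2HSV); H,S,V=cv2.split(hsv)
    m=(H<18)&(S>100)&(V>25)
    m[300:]&=True
    for b in blobs(m,700,60000):
        k=np.zeros(m.shape,np.uint8); cv2.drawContours(k,[b],-1,1,-1); v=V[k>0]
        th,_=cv2.threshold(v.reshape(-1,1),0,255,cv2.THRESH_OTSU)
        f=cv2.morphologyEx(((k>0)&(V>th)).astype(np.uint8),cv2.MORPH_OPEN,np.ones((5,5)))
        for t in blobs(f,500): print("blob",b.mean(0)[0].round(),"V th",th,"face",t.mean(0)[0].round(),cv2.contourArea(t),*rect("wrist",t,.06,c))
E
python3 -c 'from h import *
st(); wood("b1")'
```

```text
tcp_pos: [0.5352, -0.34, 0.2872]
eef_rot: [-179.8, -0.1, 93.6]
t 70.7 j [-32.4  21.2   9.1  78.   -0.1  54. ] tcp [ 0.5352 -0.34    0.2872] yaw 93.6 tilt 0.21 dir 165.9 az -32.4
blob [136. 464.] V th 53.0 face [136. 464.] 862.0 [ 251.1 -810.6  175.5   73.8] 63.4
blob [453. 284.] V th 180.0 face [456. 287.] 793.5 [ 697.3 -424.4   75.1   19.3] -47.3
blob [282. 274.] V th 111.0 face [280. 280.] 2202.5 [ 495.3 -426.5   59.1   51.6] 73.8
blob [166. 175.] V th 108.0 face [155. 183.] 1571.5 [ 358.7 -321.4   51.7   50.3] 77.2
blob [108.  82.] V th 87.0 face [97. 80.] 1613.0 [ 277.9 -206.4   57.1   49.4] -70.3
blob [261.  55.] V th 172.0 face [256.  45.] 3033.5 [ 457.8 -180.    93.4   37.5] 3.5
```

One block has a clean fit: (495,−426.5) mm, 59×52, yaw 73.8. Taking it first.

```bash

python3 -m pendant '[0,0,0,1,1,0,0,0,1,1,0,0,0,1,1,0,0,0,1,1,0,0,0,0.3,1]' >/dev/null
python3 -c 'from h import *
go(.4953,-.4265,.036,73.8)'
```

```text
tcp [ 0.5359 -0.3394  0.2882] yaw 74.0 twist total 0.04 shift total [-1.9  -0.29  5.04]
```

```bash

python3 -m pendant '[-0.95,-0.15,0,0,1,-0.95,-0.14,0,0,1,0,0,1,0,1,0,0,1,0,1,0,0,0.6,0,1]' >/dev/null
python3 -c 'from h import *
wood("b2");go(.4953,-.4265,.036,73.8)'
```

```text
blob [559. 177.] V th 179.0 face [566. 180.] 1479.0 [ 687.4 -429.1   72.2   18.1] -48.1
blob [117. 154.] V th 64.0 face [104. 148.] 2166.0 [ 364.7 -311.    66.8   27.7] -48.1
blob [24. 75.] V th 87.0 face [ 8. 71.] 1245.5 [ 294.  -210.3   67.9   36.9] 75.8
blob [332.  65.] V th 140.0 face [331.  61.] 6544.0 [ 534.  -312.2   58.1   50.8] -69.5
blob [163.   9.] V th 77.0 face [157.   9.] 1019.0 [ 431.9 -237.8   51.6   22.3] -26.9
tcp [ 0.4927 -0.4254  0.1519] yaw 74.0 twist total 0.04 shift total [-0.01  0.06  2.32]
```

```bash

python3 -m pendant '[0,0.05,1,0,1,0,0,0.8,0,1,0,0,0.5,0,1,0,0,0,0,1,0,0,0,0,1]' |sed -n 2,4p
python3 -m pendant '[0,0,0,0,0,0,0,0,0,0,0,0,0,0,0,0,0,0,0,0,0,0,0,0,0]' |sed -n 2,6p
python3 -m pendant '[0,0,-0.4,0,0,0,0,-0.8,0,0,0,0,-0.9,0,0,0,0,-0.6,0,0,0,0,0,0,0]' |sed -n 2,6p
```

```text
tcp_pos: [0.4981, -0.4293, 0.0451]
eef_rot: [-180.0, 0.1, 73.9]
ft_force: [-0.3, -0.7, 0.3]
tcp_pos: [0.4979, -0.4296, 0.0451]
eef_rot: [180.0, 0.1, 73.9]
ft_force: [-0.2, 0.7, 6.4]
width: 0.0505
grasp_force: 63.9
tcp_pos: [0.4987, -0.43, 0.1815]
eef_rot: [179.8, 0.2, 73.9]
ft_force: [0.4, -0.1, -1.1]
width: 0.0508
grasp_force: 63.1
```

```bash

python3 -m pendant '[0,0,0,-0.9,0,0,0,0,-0.9,0,0,0,0,-0.9,0,0,0,0,-0.9,0,0,0,0,-0.7,0]' >/dev/null
cat >> h.py <<'E'
def held(name,o):
    "held block: front (camera-side) top edge on the plane of its top face, o = TCP height above block underside"
    c=info("wrist"); s=r.get_state(); z=s["tcp_pos"][2]-o+.06; im=optics.snapshot("wrist")[:,:,::-1].copy(); cv2.imwrite(f"pics/{name}.png",im)
    H,S,V=cv2.split(cv2.cvtColor(im,cv2.COLOR_BGR2HSV)); m=(H<18)&(S>90)&(V>20); m[:, :200]=0; m[:,440:]=0; m[:150]=0
    R=Ro.from_euler("xyz",s["eef_rot"],degrees=True).as_matrix()
    for b in blobs(m,1500):
        k=np.zeros(m.shape,np.uint8); cv2.drawContours(k,[b],-1,1,-1); th,_=cv2.threshold(V[k>0].reshape(-1,1),0,255,cv2.THRESH_OTSU)
        for nm,kk in(("all",k>0),("bright",(k>0)&(V>th)),("dark",(k>0)&(V<=th))):
            x,y,w,h=cv2.boundingRect(kk.astype(np.uint8)); e=onplane("wrist",[(x+w/2,y),(x+w/2,y+h)],z,c); e=np.c_[e,[z,z]]
            print(nm,"box",x,y,w,h,"edges along tool x (mm)",((e-s["tcp_pos"])@R[:,0]*1000).round(1))
E
python3 -c 'from h import *
st();held("h1",.045);go(.5405,.360,.19,93.7)'
```

```text
t 74.5 j [-40.7  25.6   1.   65.7  -0.1  45.6] tcp [ 0.4964 -0.428   0.1762] yaw 93.7 tilt 0.26 dir 162.5 az -40.8
all box 252 218 137 166 edges along tool x (mm) [ 46.4 -27.2]
bright box 252 218 137 166 edges along tool x (mm) [ 46.4 -27.2]
dark box 254 220 133 164 edges along tool x (mm) [ 45.6 -27.2]
tcp [ 0.4964 -0.428   0.1763] yaw 93.8 twist total 0.02 shift total [15.67  1.9  -0.27]
```

View pics/h1.png

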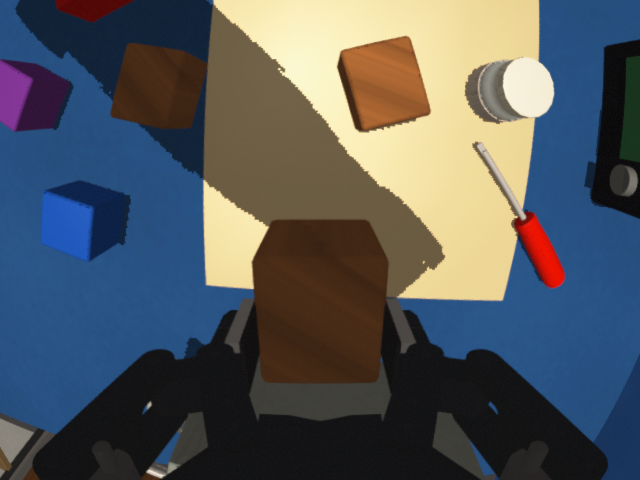

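The last picture shows the held block level and square, with its back top edge at v≈383, so its centre is about 2.5 mm ahead of the TCP. From here I'll rely on numbers. Carrying it to the far gap of the left bay.

```bash

python3 -m pendant '[1,0.12,-0.1,0,0,1,0.12,-0.1,0,0,1,0.12,0,0,0,1,0.12,0,0,0,1,0.12,0,0,0]' >/dev/null
python3 -m pendant '[1,0.12,0,0,0,1,0.12,0,0,0,1,0.12,0,0,0,1,0.12,0,0,0,1,0.12,0,0,0]' >/dev/null
python3 -m pendant '[1,0.12,0,0,0,1,0.12,0,0,0,1,0.12,0,0,0,1,0.12,0,0,0,1,0.12,0,0,0]' >/dev/null
python3 -m pendant '[0.5,0.07,0,0,0,0,0,0,0,0,0,0,0,0,0,0,0,0,0,0,0,0,0,0,0]' |sed -n 2,4p
python3 - <<'E'
from h import *
go(.541,.3585,.085,93.7)
c=info("wrist"); im=optics.snapshot("wrist")[:,:,::-1].copy(); cv2.imwrite("pics/k1.png",im)
# current case check in the top view: the covers
t=optics.snapshot("top")[:,:,::-1].copy(); cv2.imwrite("pics/t4.png",t)
g=cv2.cvtColor(im,cv2.COLOR_BGR2GRAY)
H,S,V=cv2.split(cv2.cvtColor(im,cv2.COLOR_BGR2HSV))
for b in blobs((V>200)&(S<30),300): print("white",b.mean(0)[0].round(),*rect("wrist",b,.066,c))
for b in blobs((H>14)&(H<30)&(S>50)&(V>60),800): print("beige",b.mean(0)[0].round(),*rect("wrist",b,.036,c))
E
```

```text
tcp_pos: [0.5419, 0.3497, 0.188]
eef_rot: [-179.9, 0.0, 93.5]
ft_force: [0.5, 0.1, -1.3]
tcp [0.5419 0.3497 0.188 ] yaw 93.5 twist total -0.03 shift total [ 0.18 -0.01  2.06]
white [213. 220.] [459.6 356.5  35.4  27.1] 3.4
white [259. 188.] [493.9 381.1  28.8  17. ] 2.7
white [164. 232.] [416.6 341.5 109.    8.2] -86.8
white [274. 174.] [493.2 380.6 145.2  42. ] 3.5
white [475.  33.] [694.7 515.8 305.8  98.7] 15.4
beige [ 15. 420.] [ 52.9 -62.  394.6 103.4] 59.3
beige [224. 207.] [461.  357.6 102.5  63. ] 3.3
```

```bash

python3 -m pendant '[0.18,-0.01,0,0,0,0,0,0.7,0,0,0,0,0.8,0,0,0,0,0.5,0,0,0,0,0,0,0]' |sed -n 2,4p
python3 -m pendant '[0,0,0.06,0,0,0,0,0,0,0,0,0,0,0,0,0,0,0,0,0,0,0,0,0,0]' |sed -n 2,4p
python3 -c 'from h import *
go(.5405,.3587,.075,93.7)'
```

```text
tcp_pos: [0.5387, 0.3589, 0.0856]
eef_rot: [-179.6, 0.1, 93.6]
ft_force: [0.2, -0.8, -1.0]
tcp_pos: [0.5406, 0.3596, 0.0851]
eef_rot: [-179.9, 0.0, 93.6]
ft_force: [-0.6, -0.0, -0.4]
tcp [0.5406 0.3596 0.0851] yaw 93.6 twist total -0.02 shift total [-0.02 -0.    0.2 ]
```

```bash

python3 -m pendant '[-0.015,0,0.15,0,0,0,0,0.08,0,0,0,0,0,0,0,0,0,0,0,0,0,0,0,0,0]' |sed -n 2,4p
python3 -m pendant '[0,0,0.1,0,0,0,0,0.08,0,0,0,0,0,0,0,0,0,0,0,0,0,0,0,0,0]' |sed -n 2,4p
python3 -m pendant '[0,0,0.1,0,0,0,0,0.08,0,0,0,0,0,0,0,0,0,0,0,0,0,0,0,0,0]' |sed -n 2,4p
```

```text
tcp_pos: [0.5406, 0.3589, 0.0735]
eef_rot: [-179.9, 0.0, 93.6]
ft_force: [-0.2, -0.2, -0.6]
tcp_pos: [0.5406, 0.3588, 0.0645]
eef_rot: [-179.9, 0.0, 93.6]
ft_force: [-0.4, 0.3, -0.7]
tcp_pos: [0.5405, 0.3588, 0.0555]
eef_rot: [-179.9, 0.0, 93.6]
ft_force: [-0.1, -0.7, -1.4]
```

```bash

python3 -m pendant '[0,0,0.08,0,0,0,0,0,0,0,0,0,0,0,0,0,0,0,0,0,0,0,0,0,0]' |sed -n 2,4p
python3 -m pendant '[0,0,0.02,0,0,0,0,0,0,0.8,0,0,0,0,0.8,0,0,0,0,0.8,0,0,0,0,0.8]' |sed -n 2,6p
python3 -m pendant '[0,0,-0.5,0,1,0,0,-1,0,1,0,0,-1,0,1,-1,0,-0.6,0,1,-1,0,0,0,1]' >/dev/null
python3 -m pendant '[-1,0,0,0,1,-1,0,0,0,1,-1,0,0,0,1,-1,0,0,0,1,-1,0,0,0,1]' >/dev/null
python3 -m pendant '[-1,0,0,0,1,-1,0,0,0,1,-1,0,0,0,1,-1,0,0,0,1,-1,0,0,0,1]' >/dev/null
python3 - <<'E'
from h import *
st(); t=optics.snapshot("top")[:,:,::-1].copy(); cv2.imwrite("pics/t5.png",t)
H,S,V=cv2.split(cv2.cvtColor(t,cv2.COLOR_BGR2HSV))
for b in blobs((H<16)&(S>110)&(V>40)&(V<230),200):
    u,v=b.mean(0)[0]
    if v>120 and v<300: print("wood",u.round(),v.round(),*rect("top",b,.066))
go(.534,-.3122,.15,110.5)
E
```

```text
tcp_pos: [0.5404, 0.3587, 0.0513]
eef_rot: [-179.9, 0.0, 93.6]
ft_force: [-0.4, 0.3, -0.1]
tcp_pos: [0.5404, 0.3587, 0.0503]
eef_rot: [-179.9, 0.0, 93.6]
ft_force: [-0.7, 0.2, 0.4]
width: 0.0682
grasp_force: 0.0
t 83.5 j [-22.6  21.6  -1.   67.5  -0.1  63.8] tcp [ 0.5786 -0.2416  0.2057] yaw 93.6 tilt 0.11 dir -165.2 az -22.7
wood 1.0 267.0 [422.6 757.9 180.8  14.8] 5.4
wood 171.0 217.0 [535.3 354.1  68.6  60.5] -87.8
tcp [ 0.5786 -0.2477  0.2054] yaw 93.4 twist total -3.74 shift total [-0.9  -1.29  1.11]
```

```bash

python3 -m pendant '[0,0,0,-0.95,1,0,0,0,-0.95,1,0,0,0,-0.95,1,0,0,0,-0.89,1,0,0,0,0,1]' >/dev/null
python3 -m pendant '[-0.9,-0.65,0.3,0,1,0,-0.65,0,0,1,0,0,0,0,1,0,0,0,0,1,0,0,0,0,1]' >/dev/null
python3 -c 'from h import *
st();wood("b3");go(.534,-.3122,.036,110.5)'
```

```text
t 84.8 j [-29.6  20.7  -4.2  65.2  -0.1  39.6] tcp [ 0.5346 -0.3046  0.191 ] yaw 110.8 tilt 0.09 dir -152.4 az -29.7
blob [ 13. 441.] V th 61.0 face [ 12. 439.] 1766.0 [ 167.6 -844.5  349.6   73.8] 66.0
blob [422. 376.] V th 160.0 face [424. 382.] 600.0 [ 682.3 -410.2   56.7   17.3] -47.6
blob [317. 234.] V th 67.0 face [318. 229.] 2028.0 [ 533.4 -302.9   67.8   23.6] -15.7
blob [129. 170.] V th 108.0 face [117. 174.] 3366.5 [ 359.5 -317.7   58.5   50.5] 77.3
blob [288.  55.] V th 171.0 face [293.  39.] 4300.0 [ 458.5 -179.3   90.9   37. ] 3.7
tcp [ 0.5346 -0.3046  0.1909] yaw 110.8 twist total 0.07 shift total [-0.14 -0.06  3.1 ]
```

```bash

python3 -m pendant '[-0.14,-0.06,1,0,1,0,0,0.9,0,1,0,0,0.7,0,1,0,0,0.45,0,1,0,0,0,0,1]' |sed -n 2,4p
python3 -m pendant '[0,0,0,0,1,0,0,0,0,0,0,0,0,0,0,0,0,0,0,0,0,0,0,0,0]' |sed -n 2,6p
python3 -m pendant '[0,0,0,0,0,0,0,-0.5,0,0,0,0,-0.9,0,0,0,0,-0.9,0,0,0,0,-0.6,0,0]' |sed -n 2,6p
```

```text
tcp_pos: [0.532, -0.3114, 0.0363]
eef_rot: [-179.7, -0.2, 110.8]
ft_force: [-0.3, 0.4, 0.5]
tcp_pos: [0.5341, -0.3134, 0.0397]
eef_rot: [-180.0, 0.1, 110.8]
ft_force: [-0.4, 0.8, 6.5]
width: 0.0508
grasp_force: 64.1
tcp_pos: [0.5339, -0.3131, 0.1857]
eef_rot: [-180.0, 0.1, 110.8]
ft_force: [0.6, 0.2, -1.1]
width: 0.0507
grasp_force: 63.2
```

```bash

python3 -m pendant '[0,0,0,0.95,0,0,0,0,0.95,0,0,0,0,0.95,0,0,0,0,0.9,0,0,0,0,0,0]' >/dev/null
python3 -c 'from h import *
st();held("h2",.0397);go(.444,.278,.19,93.7)'
```

```text
t 87.3 j [-30.3  21.2  -4.5  64.4  -0.1  56.1] tcp [ 0.5332 -0.3126  0.1832] yaw 93.6 tilt 0.14 dir -170.5 az -30.4
all box 250 225 142 169 edges along tool x (mm) [ 45.2 -28.5]
bright box 250 225 142 169 edges along tool x (mm) [ 45.2 -28.5]
dark box 252 226 137 168 edges along tool x (mm) [ 44.9 -28.5]
tcp [ 0.5332 -0.3126  0.1832] yaw 93.6 twist total -0.01 shift total [11.9  -1.02 -0.14]
```

```bash

python3 -m pendant '[1,-0.09,-0.1,0,0,1,-0.09,0,0,0,1,-0.09,0,0,0,1,-0.09,0,0,0,1,-0.09,0,0,0]' >/dev/null
python3 -m pendant '[1,-0.09,0,0,0,1,-0.09,0,0,0,1,-0.09,0,0,0,1,-0.09,0,0,0,1,-0.09,0,0,0]' >/dev/null
python3 -m pendant '[1,-0.06,0,0,0,0.92,-0.06,0,0,0,0,0,0,0,0,0,0,0,0,0,0,0,0,0,0]' |sed -n 2,4p
python3 - <<'E'
from h import *
c=info("wrist"); im=optics.snapshot("wrist")[:,:,::-1].copy(); cv2.imwrite("pics/k2.png",im)
H,S,V=cv2.split(cv2.cvtColor(im,cv2.COLOR_BGR2HSV))
for b in blobs((V>190)&(S<30),300): print("white",b.mean(0)[0].round(),*rect("wrist",b,.066,c))
for b in blobs((H>14)&(H<30)&(S>50)&(V>60),800): print("beige",b.mean(0)[0].round(),*rect("wrist",b,.036,c))
for b in blobs((H<16)&(S>110)&(V>40),800): print("wood",b.mean(0)[0].round(),*rect("wrist",b,.066,c))
go(.444,.279,.08,93.7)
E
```

```text
tcp_pos: [0.4455, 0.2779, 0.1881]
eef_rot: [-179.9, 0.0, 93.5]
ft_force: [1.1, 0.8, -0.2]
white [434. 228.] [530.2 287.2  26.5  24. ] -85.2
white [312. 192.] [443.3 303.9  48.9  28.3] 3.5
white [347. 129.] [459.6 356.4  34.9  26.7] 2.8
white [273. 149.] [405.9 336.7 104.3  10.2] -86.8
white [344.  83.] [456.1 389.5  93.3   5.4] 3.2
beige [ 40. 371.] [ 93.   65.8 161.6  69.2] -57.7
beige [428. 288.] [543.1 216.   69.6  64.7] 3.8
beige [415. 215.] [523.8 288.7 102.2  63.3] 4.0
beige [344. 130.] [459.6 356.1 100.3  60.7] 3.0
wood [320. 311.] [449.  206.1 158.1 110.1] -86.9
wood [447. 134.] [533.2 360.2  62.5  59.7] 3.7
tcp [0.4456 0.2779 0.1882] yaw 93.5 twist total -0.04 shift total [ 0.02 -0.03  2.16]
```

```bash

python3 -m pendant '[0.02,-0.03,0.8,0,0,0,0,0.8,0,0,0,0,0.5,0,0,0,0,0,0,0,0,0,0,0,0]' |sed -n 2,4p
python3 -m pendant '[0,0,0.1,0,0,0,0,0.1,0,0,0,0,0,0,0,0,0,0,0,0,0,0,0,0,0]' |sed -n 2,4p
python3 -m pendant '[0,0,0.1,0,0,0,0,0.08,0,0,0,0,0,0,0,0,0,0,0,0,0,0,0,0,0]' |sed -n 2,4p
```

```text
tcp_pos: [0.4444, 0.2797, 0.0842]
eef_rot: [-179.9, -0.0, 93.5]
ft_force: [0.6, 0.4, -0.4]
tcp_pos: [0.4437, 0.2799, 0.0732]
eef_rot: [-179.9, 0.0, 93.6]
ft_force: [0.9, 0.1, -1.3]
tcp_pos: [0.4437, 0.2799, 0.0642]
eef_rot: [-179.9, 0.0, 93.6]
ft_force: [-0.4, -0.2, -1.1]
```

```bash

python3 -m pendant '[0,0,0.12,0,0,0,0,0.12,0,0,0,0,0.05,0,0,0,0,0,0,0,0,0,0,0,0]' |sed -n 2,4p
python3 -m pendant '[0,0,0.06,0,0,0,0,0.03,0,0,0,0,0,0,0,0,0,0,0,0,0,0,0,0,0]' |sed -n 2,4p
```

```text
tcp_pos: [0.4436, 0.2798, 0.0497]
eef_rot: [-179.9, 0.0, 93.6]
ft_force: [0.5, 0.2, -0.0]
tcp_pos: [0.4436, 0.2799, 0.0457]
eef_rot: [-179.9, 0.0, 93.6]
ft_force: [-2.3, -0.7, 5.8]
```

```bash

python3 -m pendant '[0,0,0,0,0.8,0,0,0,0,0.8,0,0,0,0,0.8,0,0,-0.5,0,0.8,0,0,-1,0,1]' |sed -n 2,6p
python3 -m pendant '[0,0,-1,0,1,-1,0,-0.6,0,1,-1,0,0,0,1,-1,0,0,0,1,-1,0,0,0,1]' >/dev/null
python3 -m pendant '[-1,0,0,0,1,-1,0,0,0,1,-1,0,0,0,1,-1,0,0,0,1,-1,0,0,0,1]' >/dev/null
python3 -m pendant '[-1,-0.3,0,0,1,-1,-0.3,0,0,1,0,0,0,0.9,1,0,0,0,0.9,1,0,0,0,0.9,1]' >/dev/null
python3 -m pendant '[0,0,0,0.85,1,0,0,0,0,1,0,0,0,0,1,0,0,0,0,1,0,0,0,0,1]' >/dev/null
python3 - <<'E'
from h import *
st(); wood("b4"); go(.3595,-.3177,.14,77.3)
E
```

```text
tcp_pos: [0.4419, 0.2787, 0.1189]
eef_rot: [-179.6, 0.2, 93.6]
ft_force: [1.5, 0.7, 0.1]
width: 0.0836
grasp_force: 0.0
t 95.5 j [-31.1  10.7 -16.2  63.2  -0.1  71.6] tcp [ 0.4482 -0.2709  0.2004] yaw 77.3 tilt 0.13 dir -165.9 az -31.2
blob [566. 305.] V th 169.0 face [572. 309.] 727.0 [ 685.1 -412.5   73.9   19.2] -46.9
blob [239. 289.] V th 111.0 face [234. 298.] 3074.5 [ 359.3 -317.8   58.3   50.4] 77.4
blob [307. 113.] V th 176.0 face [305. 107.] 5456.5 [ 454.8 -177.    93.4   37.1] 3.6
tcp [ 0.4482 -0.2709  0.2004] yaw 77.3 twist total 0.0 shift total [-1.3  -1.52  1.21]
```

```bash

python3 -m pendant '[-0.65,-0.76,0,0,1,-0.65,-0.76,0,0,1,0,0,0.9,0,1,0,0,0.9,0,1,0,0,0,0,1]' |sed -n 2,4p
python3 -c 'from h import *
go(.3593,-.3178,.038,77.3)'
```

```text
tcp_pos: [0.3571, -0.3157, 0.1081]
eef_rot: [-179.6, -0.1, 77.3]
ft_force: [0.8, -0.1, 1.4]
tcp [ 0.3571 -0.3157  0.1081] yaw 77.3 twist total -0.0 shift total [-0.03  0.05  1.4 ]
```

```bash

python3 -m pendant '[0,0,0.8,0,1,0,0,0.45,0,1,0,0,0.2,0,1,0,0,0,0,1,0,0,0,0,1]' |sed -n 2,4p
python3 -m pendant '[0,0,0,0,0,0,0,0,0,0,0,0,0,0,0,0,0,0,0,0,0,0,0,0,0]' |sed -n 2,6p
python3 -m pendant '[0,0,0,0,0,0,0,-0.5,0,0,0,0,-0.9,0,0,0,0,-0.9,0,0,0,0,-0.6,0,0]' |sed -n 2,6p
python3 -m pendant '[0,0,0,-0.9,0,0,0,0,-0.9,0,0,0,0,-0.9,0,0,0,0,-0.87,0,0,0,0,0,0]' >/dev/null
python3 -c 'from h import *
st();held("h3",.040);go(.4483,.205,.19,93.7)'
```

```text
tcp_pos: [0.3604, -0.3185, 0.0395]
eef_rot: [-180.0, 0.1, 77.3]
ft_force: [0.4, 0.7, 0.8]
tcp_pos: [0.3597, -0.3181, 0.039]
eef_rot: [-179.9, 0.1, 77.3]
ft_force: [-0.3, 1.4, 6.6]
width: 0.0508
grasp_force: 62.9
tcp_pos: [0.3601, -0.318, 0.1854]
eef_rot: [-180.0, 0.1, 77.3]
ft_force: [0.8, -0.2, -1.3]
width: 0.0508
grasp_force: 63.2
t 98.7 j [-41.4   6.7 -23.3  60.1  -0.1  45. ] tcp [ 0.3595 -0.3175  0.1831] yaw 93.6 tilt 0.14 dir -172.1 az -41.4
all box 250 226 142 170 edges along tool x (mm) [ 44.8 -30. ]
bright box 250 226 142 170 edges along tool x (mm) [ 44.8 -30. ]
dark box 250 227 139 169 edges along tool x (mm) [ 44.4 -30. ]
tcp [ 0.3595 -0.3175  0.1831] yaw 93.6 twist total -0.03 shift total [10.31  2.45 -0.14]
```

```bash

python3 -m pendant '[0,0.8,-0.1,0,0,0,0.8,0,0,0,0.5,0.8,0,0,0,1,0,0,0,0,1,0,0,0,0]' >/dev/null
python3 -m pendant '[1,0,0,0,0,1,0,0,0,0,1,0,0,0,0,1,0,0,0,0,1,0,0,0,0]' >/dev/null
python3 -m pendant '[1,0,0,0,0,1,0,0,0,0,0.85,0.05,0,0,0,0,0,0,0,0,0,0,0,0,0]' >/dev/null
python3 - <<'E'
from h import *
c=info("wrist"); im=optics.snapshot("wrist")[:,:,::-1].copy(); cv2.imwrite("pics/k3.png",im)
H,S,V=cv2.split(cv2.cvtColor(im,cv2.COLOR_BGR2HSV))
for b in blobs((V>190)&(S<30),300): print("white",b.mean(0)[0].round(),*rect("wrist",b,.066,c))
for b in blobs((H>14)&(H<30)&(S>50)&(V>60),800): print("beige",b.mean(0)[0].round(),*rect("wrist",b,.036,c))
for b in blobs((H<16)&(S>110)&(V>40),800): print("wood",b.mean(0)[0].round(),*rect("wrist",b,.066,c))
go(.4483,.2064,.08,93.7)
E
```

```text
white [313. 408.] [452.7  34.8  26.9  16.3] -86.2
white [436. 232.] [535.9 212.9  26.3  19.4] -85.5
white [433. 135.] [525.1 286.5  34.1  26.6] 4.9
white [350.  31.] [459.5 356.3  33.8  26.7] 3.1
beige [415. 218.] [526.8 214.6 102.6  63.8] 3.3
beige [418. 135.] [523.3 286.4 102.7  60.7] 4.7
beige [346.  44.] [459.6 354.7 100.3  63.7] 3.4
wood [320. 313.] [452.6 132.8 159.2 110.5] -86.3
wood [320. 133.] [443.  280.3  59.6  52.1] -86.4
wood [450.  47.] [533.2 356.4  65.5  62.9] -86.7
tcp [0.4487 0.2058 0.1875] yaw 93.6 twist total -0.02 shift total [ 0.01 -0.01  2.15]
```

```bash

python3 -m pendant '[0,0,0.8,0,0,0,0,0.8,0,0,0,0,0.5,0,0,0,0,0,0,0,0,0,0,0,0]' |sed -n 2,4p
python3 -m pendant '[0,0,0.1,0,0,0,0,0.1,0,0,0,0,0,0,0,0,0,0,0,0,0,0,0,0,0]' |sed -n 2,4p
python3 -m pendant '[0,0,0.1,0,0,0,0,0.08,0,0,0,0,0,0,0,0,0,0,0,0,0,0,0,0,0]' |sed -n 2,4p
```

```text
tcp_pos: [0.4495, 0.2062, 0.0837]
eef_rot: [-179.9, 0.0, 93.6]
ft_force: [0.5, 0.1, -1.0]
tcp_pos: [0.4487, 0.2067, 0.0728]
eef_rot: [-179.9, 0.0, 93.7]
ft_force: [-0.7, 0.0, -1.2]
tcp_pos: [0.4488, 0.2066, 0.0637]
eef_rot: [-179.9, 0.0, 93.7]
ft_force: [-0.1, -1.1, -0.8]
```

```bash

python3 -m pendant '[0,0,0.12,0,0,0,0,0.12,0,0,0,0,0.05,0,0,0,0,0,0,0,0,0,0,0,0]' |sed -n 2,4p
python3 -m pendant '[0,0,0.05,0,0,0,0,0.03,0,0,0,0,0,0,0,0,0,0,0,0,0,0,0,0,0]' |sed -n 2,4p
python3 -m pendant '[0,0,0,0,0.8,0,0,0,0,0.8,0,0,0,0,0.8,0,0,-0.5,0,0.8,0,0,-1,0,1]' |sed -n 2,6p
python3 -m pendant '[0,0,-1,0,1,0,0,-0.6,0,1,0,0,0,0,1,0,0,0,0,1,0,0,0,0,1]' >/dev/null
python3 - <<'E'
from h import *
st(); c=info("wrist"); im=optics.snapshot("wrist")[:,:,::-1].copy(); cv2.imwrite("pics/k4.png",im)
H,S,V=cv2.split(cv2.cvtColor(im,cv2.COLOR_BGR2HSV))
for b in blobs((V>170)&(S<30),300): print("white",b.mean(0)[0].round(),*rect("wrist",b,.066,c))
for b in blobs((H>14)&(H<30)&(S>50)&(V>60),800): print("beige",b.mean(0)[0].round(),*rect("wrist",b,.036,c))
for b in blobs((H<16)&(S>110)&(V>30),800): print("wood",b.mean(0)[0].round(),*rect("wrist",b,.066,c))
E
```

```text
tcp_pos: [0.4487, 0.2066, 0.0492]
eef_rot: [-179.9, 0.0, 93.7]
ft_force: [-0.4, -0.3, -1.2]
tcp_pos: [0.4486, 0.2065, 0.0451]
eef_rot: [-179.9, 0.0, 93.7]
ft_force: [-1.0, 0.2, -0.9]
tcp_pos: [0.4469, 0.2058, 0.1192]
eef_rot: [-179.6, 0.1, 93.7]
ft_force: [0.9, 0.8, 1.0]
width: 0.0837
grasp_force: 0.0
t 105.0 j [ 24.7   7.7 -20.   62.6   0.  111. ] tcp [0.448  0.2062 0.1986] yaw 93.7 tilt 0.28 dir -159.9 az 24.7
white [507. 471.] [ 715.1 -107.3   52.7   41. ] -56.5
white [314. 405.] [452.4  29.3  38.5  16. ] -86.1
white [435. 228.] [535.7 213.   25.7  19.5] -85.3
white [430. 135.] [525.  286.5  34.7  26.6] 4.2
white [350.  35.] [459.5 356.3  33.7  26.6] 3.5
white [352.   3.] [460.5 382.8 102.1   5.4] 3.6
white [277. 111.] [408.1 297.1 169.4  10.2] -86.5
beige [ 36. 329.] [102.8  50.5 164.7  56.6] -62.8
beige [410. 217.] [526.8 214.2 102.4  63.5] 3.5
beige [416. 134.] [523.5 286.4 102.6  60.5] 4.9
beige [346.  47.] [459.5 354.5 100.2  63.3] 3.0
wood [322. 225.] [448.  210.6  65.5  52.1] -86.2
wood [321. 133.] [443.2 280.4  59.7  52. ] -86.6
wood [446.  50.] [533.3 356.5  65.7  62.3] -87.2
```

All three blocks measure 52 mm wide at the expected height, the housings are in their bays, and the master is on its stand. Handing in.

```bash
python3 -c 'from cell import r
print(r.sign_off())'
```

```text
the job is handed in; nothing more can be done
None
```

I've handed the job in at about 105 s: comparator zeroed on the master, master back on its stand, housing gauged and packed in the middle bay, and a wood block in each of the three bays; sign-off returned no verdict.

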